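Bed the sanding blocks, pull the cover down with the hook pole, latch it

ROBOT

A 7-joint arm with a two-finger parallel gripper is mounted at the origin on a cart in front of the work surface, level with it; the furniture and walls round the work are solid. World frame = base frame: x ahead of the robot, y to its left, z up, the work surface at z = 0. Lengths are in m, angles in rad, forces in N, time in s.
With the tool pointing down it reaches from about 0.4 to 0.875 m from the base axis. Payload 6.5 kg.
Tool frame: the origin (TCP) lies midway between the tips of the shut fingers; the grasp point (between the pads) lies 19 mm behind it (r.pinch_z is the distance from the TCP to the grasp point, in m); z points along the fingers, y is the line along which they close (so a half turn about z gives the same grasp; the last joint's range is limited). The gripper opens to 88 mm and grips with 3 to 60 N. Pads are 18 mm wide; open, the fingers measure 123 mm over their backs; the gripper's body (75 mm by 187 mm) begins 45 mm behind the grasp point.
Start: joints at [-1.221, 0.536, -0.004, 1.538, 0.003, 1.067, -0.071], TCP at [0.263, 0.595, 0.239] pointing down, gripper open.
Joint ranges: [-2.7, 2.7], [-0.37, 2.16], [-1.27, 1.26], [0.24, 2.4], [-1.31, 4.45], [0.19, 1.91], [-2.76, 2.76]. Speed limits (rad/s): [2.39, 2.39, 3.14, 3.14, 3.14, 3.14, 3.14].

INTERFACE

Orientations are given as a unit quaternion [w, x, y, z].
In Python, from workcell import r gives the robot as it stands.
- The arm moves only by the shell command python3 -m handwheel 'ROWS'. ROWS is a JSON object of lists of equal length, an entry for each row: "dp": the shift along the tool's x, y, z in m, a list of three; "angular": the turn, a rotation vector about the tool's x, y, z in degrees, a list of three; "fingers": the gripper's target within -1 to 1 (shut at 1, half-way at 0, fully open at -1). In form: {"dp": [[x, y, z], ...], "angular": [[rx, ry, rz], ...], "fingers": [fingers, ...]}. A call has 1 to 5 rows; each row is the pose to reach, as a shift and turn from the pose commanded when the call began, along the tool's axes at that moment; what a row does not reach only later rows make up. A row lasts 1/10 s, in which the tool goes at most 50 mm and 8.59 degrees, less where a joint would pass 70% of its speed; a pose out of reach is approached as far as the arm can. A call with a gripper value outside its range is refused whole. The fingers move at their own pace and stop on an object; the grip force is fixed at half the most. Time passes only in rows, so rows that repeat a pose let the fingers close. It gives the time, the measured TCP pose, the force, the opening and the grip force at its end, in the units of the state.
- r.sense(): the state, without advancing time (a new reading comes with each control period).
- r.read_camera(name): name is "scene" or "side" or "wrist"; returns (picture, depth): 400x640x3 uint8, red, green, blue; 400x640 float32, m along the optical axis (not along the pixel's ray), 0 where there is no reading.
- r.get_calibration(name): a dict with "fx", "fy", "cx", "cy" (pixels), "R" (3x3) and "t" (3): a world point X has camera coordinates R X + t. Camera axes: x right, y down, z forward; pixel columns grow to the right and rows downward; lengths in m; the calibration is good to about 2 mm. A picture is of the moment at which its call begins: read the wrist's pose just before it. get_calibration takes no time and is no camera call; for the wrist camera it gives the pose at the moment of the call.
- r.sign_off(): hands the job in; it is judged then, once.
The state is a dict: "time": time; "joint_pos": joint angles; "joint_vel": joint speeds; "joint_torque": joint torques, N m; "eef_pos": TCP position; "orientation": TCP orientation; "ft_force": force on the tool from outside, world axes, zero at the start; "ft_torque": the same for the moment, N m; "gripper_width": finger opening in m; "gripper_force": force on a finger pad.
Only numpy, scipy, OpenCV 4.12 (cv2) and the standard library are available. Lean on these libraries where they do the work, as an engineer would, in place of code of your own. Each camera call takes 0.05 s, during which the arm holds its last target. There are 200 camera calls.

TASK

Lay every sanding block flat in one of the blue outlines on the plywood slab, one block to an outline and lengthwise as it is drawn. Then hook the pole into the brass ring of the clear cover and pull the cover gently down until it is fully shut, without the gripper or arm touching the cover, and after that swing the red latch over until it rests on its staple. Finish with the pole lying flat on the table well away from the station, the blocks still in their outlines, and nothing else pushed about.

Things in the scene. Friction and masses are not known exactly. Their poses are not given: they have to be found in the camera images.
- station: fixed plywood slab 206 x 210 mm, 12 mm thick (top at z = 12 mm). Origin on the table under its centre, z up, x from the front edge (robot's side) to two hinge posts 60 mm high at x = +112 mm. Four blue outlines of 92 x 49 mm form a pinwheel round an empty middle of 53 x 53 mm, centred at (-51, 29.5), (-29.5, -51), (51, -29.5), (29.5, 51) mm; neighbours are 10 mm apart
- outline_0 (a point): centre of blue outline 0 on the slab's top; a block lies here with its long side along the station's y; any block may go in any outline, and with fewer than four blocks any outlines may stay empty
- outline_1 (a point): centre of blue outline 1 on the slab's top; a block lies here with its long side along the station's x; any block may go in any outline, and with fewer than four blocks any outlines may stay empty
- outline_2 (a point): centre of blue outline 2 on the slab's top; a block lies here with its long side along the station's y; any block may go in any outline, and with fewer than four blocks any outlines may stay empty
- outline_3 (a point): centre of blue outline 3 on the slab's top; a block lies here with its long side along the station's x; any block may go in any outline, and with fewer than four blocks any outlines may stay empty
- block_0: cork sanding block wrapped in grey paper, 49 (x) x 92 (y) x 30 (z) mm, 50 to 100 g; origin at the centre of its underside, y along its length; grasp across its 49 mm width. May be absent. In its place on the slab the origin is at about z = 11 mm (on the table -1 mm: the solid part begins 1 mm up)
- block_1: cork sanding block wrapped in grey paper, 49 (x) x 92 (y) x 30 (z) mm, 50 to 100 g; origin at the centre of its underside, y along its length; grasp across its 49 mm width. May be absent. In its place on the slab the origin is at about z = 11 mm (on the table -1 mm: the solid part begins 1 mm up)
- block_2: cork sanding block wrapped in grey paper, 49 (x) x 92 (y) x 30 (z) mm, 50 to 100 g; origin at the centre of its underside, y along its length; grasp across its 49 mm width. May be absent. In its place on the slab the origin is at about z = 11 mm (on the table -1 mm: the solid part begins 1 mm up)
- block_3: cork sanding block wrapped in grey paper, 49 (x) x 92 (y) x 30 (z) mm, 50 to 100 g; origin at the centre of its underside, y along its length; grasp across its 49 mm width. May be absent. In its place on the slab the origin is at about z = 11 mm (on the table -1 mm: the solid part begins 1 mm up)
- cover: clear cover with blue rim, do not touch with gripper or arm. Origin on the rear hinge axis (y), at (112, 0, 62) mm of the station. Angle of its z from vertical = opening: 0 shut, 1.95 to 2.1 rad at the start (leaning back), stop 2.2. Plate from 8 to 200 mm along its -x, 200 mm wide; skirts 25 mm deep below its front and sides. Stiff hinge: stays where left, moves with 1 to 3 N at the ring
- ring (a point): centre of the brass ring fixed on the middle of the cover's free edge: 6 mm wire, 40 mm inside, 52 mm outside, its opening faces along the hinge axis y, so a hook enters sideways. 226 mm from the hinge along the cover's -x and 2 mm up its z: about 0.26 m high and behind the slab at the start; 64 mm high, 114 mm in front of the station's origin when shut
- latch (a joint): red hasp latch 71 mm long, 22 wide, 4 thick, hinged on a post at the station's front left: 0 = shut, level on the cover over a steel staple, pointing along the station's +x; grows as it opens; 1.57 straight up; leans forward to the robot at the start (2.0 to 2.3, stop 2.3). Light hinge: falls slowly to the side it leans to; can be pushed over with closed fingers
- latch_pivot (a point): hinge axis of the latch (along the station's y), at (-119, +65, 66) mm in the station's frame
- latch_end (a point): free end of the latch, 67 mm from its hinge axis
- pole: hook pole, 140 g, lying flat. Origin on the underside, x towards the hook. Wooden handle 20 mm wide (y), 24 mm high from x = -80 to +70 mm (grasp across the 20 mm); 9 mm steel shaft on to x = +190 mm, where an 8 mm hook arm turns off square to +y for 36 mm and ends in a 12 mm lip turned back to -x. Shaft and hook axis 12 mm above the underside
- hook (a point): middle of the hook's cross arm, at (190, 18, 12) mm in the pole's frame
- eraser: bystander on the table: white eraser 22 x 52 x 12 mm; leave it alone
- tea_light: bystander on the table: tea light, 38 mm across, 18 mm high; leave it alone
- wax_tin: bystander on the table: round green and white tin, 58 mm across, 22 mm high; leave it alone
There are look-alikes about, which are no part of the job. Leave any green or turquoise look-alike of the block_2 alone.

How it is judged:
On the way, in this order (a step that is already met when the one before it is completed fails the run):
1. every sanding block lies in one of the blue outlines while the cover is open (((horizontal distance between block_0 and outline_0 below 0.012 m and angle between the y axis of block_0 and the y axis of station, either way round below 0.15 rad) or (horizontal distance between block_0 and outline_1 below 0.012 m and angle between the y axis of block_0 and the x axis of station, either way round below 0.15 rad) or (horizontal distance between block_0 and outline_2 below 0.012 m and angle between the y axis of block_0 and the y axis of station, either way round below 0.15 rad) or (horizontal distance between block_0 and outline_3 below 0.012 m and angle between the y axis of block_0 and the x axis of station, either way round below 0.15 rad)) and height (world z) of each of block_0, block_1, block_2, block_3 below 0.017 m and angle between each of block_0, block_1, block_2, block_3's own z axis and vertical below 0.1 rad and linear speed of each of block_0, block_1, block_2, block_3 below 0.03 m/s and ((horizontal distance between block_1 and outline_0 below 0.012 m and angle between the y axis of block_1 and the y axis of station, either way round below 0.15 rad) or (horizontal distance between block_1 and outline_1 below 0.012 m and angle between the y axis of block_1 and the x axis of station, either way round below 0.15 rad) or (horizontal distance between block_1 and outline_2 below 0.012 m and angle between the y axis of block_1 and the y axis of station, either way round below 0.15 rad) or (horizontal distance between block_1 and outline_3 below 0.012 m and angle between the y axis of block_1 and the x axis of station, either way round below 0.15 rad)) and ((horizontal distance between block_2 and outline_0 below 0.012 m and angle between the y axis of block_2 and the y axis of station, either way round below 0.15 rad) or (horizontal distance between block_2 and outline_1 below 0.012 m and angle between the y axis of block_2 and the x axis of station, either way round below 0.15 rad) or (horizontal distance between block_2 and outline_2 below 0.012 m and angle between the y axis of block_2 and the y axis of station, either way round below 0.15 rad) or (horizontal distance between block_2 and outline_3 below 0.012 m and angle between the y axis of block_2 and the x axis of station, either way round below 0.15 rad)) and ((horizontal distance between block_3 and outline_0 below 0.012 m and angle between the y axis of block_3 and the y axis of station, either way round below 0.15 rad) or (horizontal distance between block_3 and outline_1 below 0.012 m and angle between the y axis of block_3 and the x axis of station, either way round below 0.15 rad) or (horizontal distance between block_3 and outline_2 below 0.012 m and angle between the y axis of block_3 and the y axis of station, either way round below 0.15 rad) or (horizontal distance between block_3 and outline_3 below 0.012 m and angle between the y axis of block_3 and the x axis of station, either way round below 0.15 rad)) and angle between cover's own z axis and vertical above 1.2 rad), for 0.2 s.
2. the pole's hook is in the ring while the cover is still open (distance between hook and ring below 0.025 m and angle between cover's own z axis and vertical above 1.2 rad), for 0.1 s.
3. the cover is pulled fully shut (angle between cover's own z axis and vertical below 0.06 rad), for 0.2 s.
4. the latch is swung shut over its staple (angle between cover's own z axis and vertical below 0.06 rad and value of joint latch below 0.08 rad), for 0.2 s.
At the end, for the whole second after the job is handed in: every block present lies flat, centre within 12 mm of an outline's, length within 0.15 rad of it; cover within 0.06 rad of shut; latch within 0.08 rad of shut; pole flat and still on the table, origin over 170 mm and hook over 130 mm from the station's centre (all of step 4 and ((horizontal distance between block_0 and outline_0 below 0.012 m and angle between the y axis of block_0 and the y axis of station, either way round below 0.15 rad) or (horizontal distance between block_0 and outline_1 below 0.012 m and angle between the y axis of block_0 and the x axis of station, either way round below 0.15 rad) or (horizontal distance between block_0 and outline_2 below 0.012 m and angle between the y axis of block_0 and the y axis of station, either way round below 0.15 rad) or (horizontal distance between block_0 and outline_3 below 0.012 m and angle between the y axis of block_0 and the x axis of station, either way round below 0.15 rad)) and height (world z) of each of block_0, block_1, block_2, block_3 below 0.017 m and angle between each of block_0, block_1, block_2, block_3, pole's own z axis and vertical below 0.1 rad and linear speed of each of block_0, block_1, block_2, block_3, pole below 0.03 m/s and ((horizontal distance between block_1 and outline_0 below 0.012 m and angle between the y axis of block_1 and the y axis of station, either way round below 0.15 rad) or (horizontal distance between block_1 and outline_1 below 0.012 m and angle between the y axis of block_1 and the x axis of station, either way round below 0.15 rad) or (horizontal distance between block_1 and outline_2 below 0.012 m and angle between the y axis of block_1 and the y axis of station, either way round below 0.15 rad) or (horizontal distance between block_1 and outline_3 below 0.012 m and angle between the y axis of block_1 and the x axis of station, either way round below 0.15 rad)) and ((horizontal distance between block_2 and outline_0 below 0.012 m and angle between the y axis of block_2 and the y axis of station, either way round below 0.15 rad) or (horizontal distance between block_2 and outline_1 below 0.012 m and angle between the y axis of block_2 and the x axis of station, either way round below 0.15 rad) or (horizontal distance between block_2 and outline_2 below 0.012 m and angle between the y axis of block_2 and the y axis of station, either way round below 0.15 rad) or (horizontal distance between block_2 and outline_3 below 0.012 m and angle between the y axis of block_2 and the x axis of station, either way round below 0.15 rad)) and ((horizontal distance between block_3 and outline_0 below 0.012 m and angle between the y axis of block_3 and the y axis of station, either way round below 0.15 rad) or (horizontal distance between block_3 and outline_1 below 0.012 m and angle between the y axis of block_3 and the x axis of station, either way round below 0.15 rad) or (horizontal distance between block_3 and outline_2 below 0.012 m and angle between the y axis of block_3 and the y axis of station, either way round below 0.15 rad) or (horizontal distance between block_3 and outline_3 below 0.012 m and angle between the y axis of block_3 and the x axis of station, either way round below 0.15 rad)) and height (world z) of pole below 0.012 m and horizontal distance between pole and station above 0.17 m and horizontal distance between hook and station above 0.13 m); the robot touches nothing.
It fails at once if the gripper or arm touches the cover or its ring (contact force between any of the fingers, the arm and cover above 1.5 N).
It fails at once if the cover is slammed (turns faster than 2.5 rad/s) (angular speed of cover above 2.5 rad/s).
It fails at once if a bystander is pushed more than 40 mm (distance of any of eraser, tea_light, wax_tin from where it was at the start of the episode above 0.04 m).
Of block_0, block_1, block_2, block_3 only 3 to 4 are there at a start; the rules pass over those that are not, and their reading is None.
At some moment in a run one of pole may be knocked a few centimetres aside while the robot is not near it.
Once in a run the grip may slacken for a moment while it holds something.
It also fails if it takes over 192 s, if anything falls off the work surface, if the arm or the gripper's body presses on something with over 40 N, if the wrist force passes 120 N, or if a joint passes its speed limit or range.

## Working session

There is one attempt and no reset: what is moved stays moved. The work goes in short steps, Python scripts to look and compute and a shell command to move; the robot and the scene stay as the last step left them, time stands still between calls to the robot, and variables do not carry over. Pictures are saved under pics/ and viewed, at most 14 in all, crops included, and the job is handed in when it is done.

```bash
ls; mkdir -p pics
python3 - <<'E'
from workcell import r
import cv2,pickle
print(r.sense(), r.pinch_z)
for n in("scene","side","wrist"):
    p,d=r.read_camera(n); c=r.get_calibration(n); pickle.dump((p,d,c),open(f'{n}0.pkl','wb'))
    cv2.imwrite(f'pics/{n}0.png',p[:,:,::-1]); print(n,c)
E
```

```text
pics
{'time': 0.0, 'joint_pos': array([-1.22120155,  0.5371693 , -0.00441925,  1.53883312,  0.00261625,
        1.06731238, -0.07118422]), 'joint_vel': array([ 4.24353033e-04, -6.72914770e-05,  4.91790181e-04, -4.28740707e-04,
       -2.37496077e-04,  1.21704137e-03, -6.27813813e-04]), 'joint_torque': array([ 7.90981212e-04, -5.70980823e+01,  9.91631113e-01, -2.51604259e+01,
       -5.60692535e-02,  1.81581377e-02,  1.69416749e-04]), 'eef_pos': array([0.26233294, 0.59405269, 0.23785284]), 'orientation': array([-1.03026648e-04,  2.06364377e-01,  9.78474837e-01, -8.52129544e-04]), 'ft_force': array([ 0.21651708, -0.53555791, -0.19394716]), 'ft_torque': array([0.02002172, 0.0001189 , 0.03842773]), 'gripper_force': 0.0, 'gripper_width': 0.08817875205117438} 0.0187
scene {'fx': 364.8334488524893, 'fy': 364.8334488524893, 'cx': 328.6820307932259, 'cy': 200.46486967543893, 'R': array([[ 0.73924116, -0.67333045, -0.01219058],
       [-0.50878716, -0.54654871, -0.66514671],
       [ 0.44120079,  0.49790623, -0.74661319]]), 't': array([-0.44183752,  0.3511373 ,  0.86486737])}
side {'fx': 511.43164750875485, 'fy': 511.43164750875485, 'cx': 320.9278175193854, 'cy': 194.7305101057148, 'R': array([[-9.99242236e-01, -3.89112144e-02, -9.33233238e-04],
       [-1.77949570e-02,  4.78036999e-01, -8.78159420e-01],
       [ 3.46163695e-02, -8.77477376e-01, -4.78367183e-01]]), 't': array([0.60128924, 0.08750772, 1.51320133])}
wrist {'fx': 297.0800711518141, 'fy': 297.0800711518141, 'cx': 324.8801011791457, 'cy': 200.90070875450323, 'R': array([[ 0.40520676,  0.9142236 , -0.00163762],
       [ 0.87546012, -0.38750849,  0.28880227],
       [ 0.26339526, -0.1184583 , -0.95738737]]), 't': array([-0.64819295, -0.03881389,  0.39081679])}
```

View pics/scene0.png

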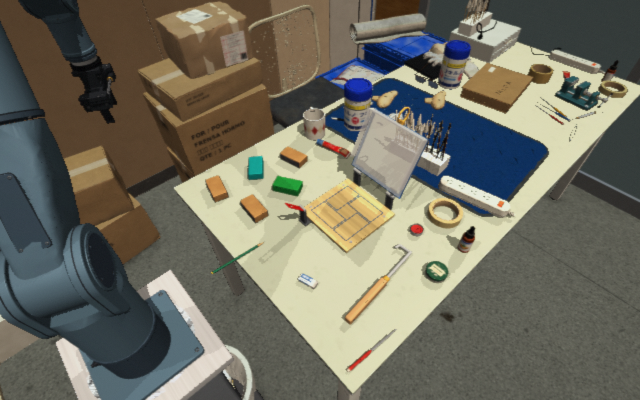

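View pics/side0.png

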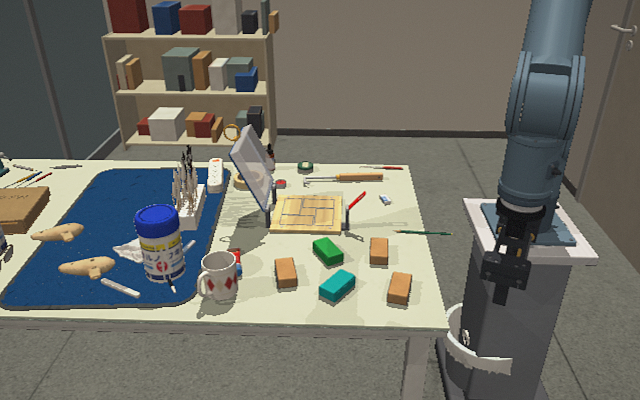

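Scene picture: three cork blocks at about (217,188), (294,157) and (254,208); the green one (288,186) and the turquoise one (255,167) are the look-alikes. The station is at (350,213), the pole runs (355,315) to (400,250) and the latch is at (293,207). I'll measure from the depth data and enlarge the blocks.

```bash
cat > h.py <<'E'
import numpy as np,cv2
from workcell import r
def cloud(p,d,c):
    v,u=np.mgrid[:400,:640]
    X=np.stack([(u-c['cx'])/c['fx']*d,(v-c['cy'])/c['fy']*d,d],-1)
    W=(X-c['t'])@c['R']; W[d<=0]=np.nan
    return W
def pix(c,P):
    q=c['R']@np.array(P)+c['t']; return q[0]/q[2]*c['fx']+c['cx'],q[1]/q[2]*c['fy']+c['cy']
def onz(c,u,v,z):
    dr=c['R'].T@np.array([(u-c['cx'])/c['fx'],(v-c['cy'])/c['fy'],1]); o=-c['R'].T@c['t']
    return o+dr*(z-o[2])/dr[2]
E
python3 - <<'E'
import pickle
from h import *
for n in("scene","side"):
    p,d,c=pickle.load(open(n+'0.pkl','rb')); W=cloud(p,d,c)
    hsv=cv2.cvtColor(p,cv2.COLOR_RGB2HSV)
    z=W[...,2]; box=(W[...,0]>.3)&(W[...,0]<1.0)&(abs(W[...,1])<.6)
    def comps(m,name,amin=40):
        k,l,s,ce=cv2.connectedComponentsWithStats(m.astype(np.uint8))
        for i in range(1,k):
            if s[i,4]<amin: continue
            P=W[l==i]; (cx,cy),wh,a=cv2.minAreaRect((P[:,:2]*1000).astype(np.float32))
            print(n,name,'px',ce[i].round(),'xy',round(cx),round(cy),'wh',np.round(wh),'ang',round(a,1),'z',np.nanpercentile(P[:,2],[5,50,95]).round(3),'hsv',np.median(hsv[l==i],0))
    comps(box&(z>.024)&(z<.036),'top30')
    comps(box&(z>.008)&(z<.0155),'z12',60)
    comps(box&(z>.018)&(z<.027),'z24',30)
    comps(box&(z>.036),'high',15)
p,d,c=pickle.load(open('scene0.pkl','rb'))
cv2.imwrite('pics/crop1.png',cv2.resize(p[135:325,190:450,::-1],None,fx=3,fy=3,interpolation=cv2.INTER_CUBIC))
E
```

```text
scene top30 px [352. 124.] xy 948 256 wh [21. 75.] ang 16.8 z [0.025 0.03  0.035] hsv [114.5  38.   84. ]
scene top30 px [314. 133.] xy 813 317 wh [31. 75.] ang 49.9 z [0.024 0.03  0.036] hsv [ 18.  61. 142.]
scene top30 px [293. 154.] xy 677 276 wh [49. 92.] ang 11.5 z [0.025 0.028 0.031] hsv [ 16. 157. 197.]
scene top30 px [255. 165.] xy 550 321 wh [94. 49.] ang 56.2 z [0.025 0.028 0.031] hsv [ 87. 219. 160.]
scene top30 px [429. 165.] xy 978 -85 wh [17. 80.] ang 14.4 z [0.024 0.03  0.035] hsv [ 18.  46. 109.]
scene top30 px [216. 186.] xy 399 327 wh [93. 48.] ang 76.1 z [0.025 0.028 0.031] hsv [ 16. 157. 197.]
scene top30 px [287. 183.] xy 577 178 wh [51. 89.] ang 29.3 z [0.025 0.028 0.031] hsv [ 65. 196. 145.]
scene top30 px [472. 193.] xy 974 -260 wh [ 49. 221.] ang 10.9 z [0.026 0.033 0.035] hsv [ 35.  22. 231.]
scene top30 px [253. 206.] xy 439 173 wh [92. 49.] ang 85.5 z [0.025 0.028 0.031] hsv [ 16. 158. 197.]
scene top30 px [437. 202.] xy 864 -204 wh [25. 74.] ang 76.8 z [0.024 0.025 0.027] hsv [ 22. 109. 227.]
scene top30 px [453. 214.] xy 866 -264 wh [102.  49.] ang 19.2 
[... 5562 characters left out ...]
143.] xy 301 595 wh [10.  1.] ang 89.2 z [0.498 0.506 0.511] hsv [100.5  58.5  64. ]
side high px [192. 194.] xy 979 -19 wh [207.  42.] ang 89.7 z [0.041 0.06  0.158] hsv [ 18.  41. 140.]
side high px [505. 156.] xy 300 595 wh [10.  1.] ang 89.9 z [0.472 0.484 0.493] hsv [100.5  60.   65. ]
side high px [500. 182.] xy 301 590 wh [19.  3.] ang 90.0 z [0.422 0.438 0.458] hsv [100.  55.  72.]
side high px [352. 204.] xy 505 35 wh [53. 31.] ang 0.1 z [0.044 0.077 0.114] hsv [  5. 129. 183.]
side high px [164. 238.] xy 969 275 wh [101.  63.] ang 89.9 z [0.046 0.127 0.177] hsv [113.  156.5 126. ]
side high px [217. 270.] xy 842 341 wh [101.  85.] ang 26.8 z [0.04  0.068 0.09 ] hsv [ 18.  38. 133.]
```

View pics/crop1.png

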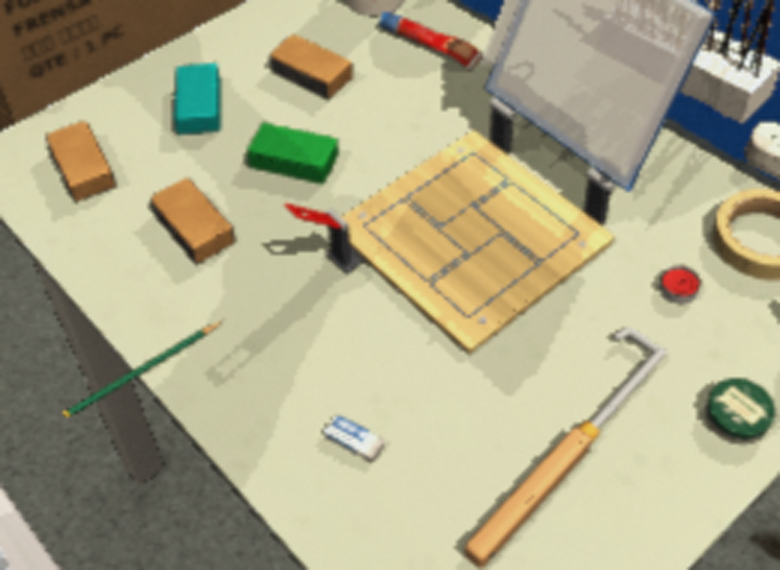

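Enlarged crop: cork-coloured blocks at crop (80,160), (192,218) and (311,65). The turquoise (197,97) and green (292,152) blocks are the look-alikes and stay put. The latch leans towards the robot at (310,215), and the hook is at (635,340). That makes three blocks, and they go to outlines 3, 1 and 0, which keep the gripper clear of the cover.

```bash
cat >> h.py <<'E'
from scipy.spatial.transform import Rotation as Ro
def down(psi):
    a=np.radians(psi); y=np.array([np.cos(a),np.sin(a),0]); z=np.array([0,0,-1.]); x=np.cross(y,z)
    return Ro.from_matrix(np.stack([x,y,z],1))
def plan(*targets):
    "targets: (x,y,z mm, R or psi deg) in turn; prints dp & rotvec from the pose before"
    s=r.sense(); p=s['eef_pos']*1000; q=s['orientation']; R=Ro.from_quat([q[1],q[2],q[3],q[0]])
    print('t',round(s['time'],1),'at',p.round(1),'w',round(s['gripper_width']*1000,1),'f',s['ft_force'].round(1))
    for x,y,z,T in targets:
        T=down(T) if np.isscalar(T) else T
        print((x,y,z),'dp',(R.inv().apply(np.array([x,y,z])-p)/1000).round(4),'rot',np.degrees((R.inv()*T).as_rotvec()).round(1))
        p=np.array([x,y,z]);R=T
E
python3 -c "
from h import *
plan((678,276,150,11.9),(678,276,7,11.9),(678,276,150,11.9),(679.5,19,150,89),(679.5,19,22,89))"
```

```text
t 0.1 at [262.4 594.2 238.1] w 87.8 f [ 0.3  0.3 -0.7]
(678, 276, 150) dp [-0.5087 -0.1231  0.0883] rot [-0.1  0.  54.3]
(678, 276, 7) dp [0.    0.    0.143] rot [0. 0. 0.]
(678, 276, 150) dp [ 0.     0.    -0.143] rot [0. 0. 0.]
(679.5, 19, 150) dp [-0.2518 -0.0515  0.    ] rot [  0.    0.  -77.1]
(679.5, 19, 22) dp [0.    0.    0.128] rot [0. 0. 0.]
```

```bash
python3 -m handwheel '{"dp":[[-0.25,-0.06,0.04],[-0.25,-0.06,0.04],[-0.25,-0.06,0.04],[-0.25,-0.06,0.04],[-0.25,-0.06,0.04]],"angular":[[0,0,8],[0,0,16],[0,0,24],[0,0,32],[0,0,40]],"fingers":[-1,-1,-1,-1,-1]}'
python3 -m handwheel '{"dp":[[0,0,0],[0,0,0]],"angular":[[0,0,0],[0,0,0]],"fingers":[-1,-1]}'
python3 -c "
from h import *
plan((678,276,150,11.9))"
```

```text
time: 0.65
eef_pos: [0.4602, 0.4434, 0.1999]
orientation: [-0.0, 0.531, 0.847, -0.0]
ft_force: [0.5, -0.3, 0.4]
gripper_width: 0.0883
gripper_force: 0.0
time: 0.85
eef_pos: [0.4599, 0.4435, 0.1998]
orientation: [0.0, 0.53, 0.848, -0.001]
ft_force: [-0.4, 0.7, 0.4]
gripper_width: 0.0879
gripper_force: 0.0
t 0.8 at [459.9 443.5 199.8] w 87.9 f [-0.4  0.7  0.4]
(678, 276, 150) dp [-0.2462  0.1225  0.0499] rot [-0.   0.1 14.1]
```

```bash
python3 -m handwheel '{"dp":[[-0.04,0.02,0.008],[-0.08,0.04,0.016],[-0.12,0.06,0.025],[-0.16,0.08,0.033],[-0.2,0.1,0.041]],"angular":[[0,0,3],[0,0,6],[0,0,9],[0,0,12],[0,0,14]],"fingers":[-1,-1,-1,-1,-1]}' >/dev/null
python3 -c "
from h import *
plan((678,276,150,11.9))"
```

```text
t 1.4 at [636.9 311.  159. ] w 88.0 f [-0.6  0.5 -0.1]
(678, 276, 150) dp [-0.043   0.0327  0.0089] rot [-0.  -0.1  0.4]
```

Move over it, descend, grip and lift.

```bash
python3 -m handwheel '{"dp":[[-0.022,0.017,0.005],[-0.043,0.033,0.01],[-0.043,0.033,0.045],[-0.043,0.033,0.085],[-0.043,0.033,0.12]],"angular":[[0,0,0.4],[0,0,0.4],[0,0,0.4],[0,0,0.4],[0,0,0.4]],"fingers":[-1,-1,-1,-1,-1]}' >/dev/null
python3 -m handwheel '{"dp":[[0,0,0.016],[0,0,0.032],[0,0,0.032],[0,0,0.032],[0,0,0.032]],"angular":[[0,0,0],[0,0,0],[0,0,0],[0,0,0],[0,0,0]],"fingers":[-1,-1,1,1,1]}'
python3 -m handwheel '{"dp":[[0,0,0],[0,0,0],[0,0,0],[0,0,0],[0,0,0]],"angular":[[0,0,0],[0,0,0],[0,0,0],[0,0,0],[0,0,0]],"fingers":[1,1,1,1,1]}'
```

```text
time: 2.35
eef_pos: [0.6797, 0.275, 0.0093]
orientation: [0.001, 0.631, 0.776, 0.001]
ft_force: [-0.2, 0.4, -0.2]
gripper_width: 0.0663
gripper_force: 0.0
time: 2.85
eef_pos: [0.6791, 0.2746, 0.0083]
orientation: [0.0, 0.631, 0.776, 0.001]
ft_force: [-0.6, -0.5, 6.0]
gripper_width: 0.0477
gripper_force: 30.0
```

```bash
python3 -m handwheel '{"dp":[[0,0,-0.03],[0,0,-0.06],[0,0,-0.09],[0,0,-0.115],[0,0,-0.14]],"angular":[[0,0,0],[0,0,0],[0,0,0],[0,0,0],[0,0,0]],"fingers":[1,1,1,1,1]}' >/dev/null
python3 -m handwheel '{"dp":[[-0.04,-0.008,0],[-0.08,-0.016,0],[-0.12,-0.025,0],[-0.16,-0.033,0],[-0.2,-0.041,0]],"angular":[[0,0,-8],[0,0,-16],[0,0,-24],[0,0,-32],[0,0,-40]],"fingers":[1,1,1,1,1]}' 
python3 -c "
from h import *
plan((679.5,19,150,89))"
```

```text
time: 3.85
eef_pos: [0.6783, 0.0686, 0.1469]
orientation: [-0.0, 0.325, 0.946, -0.0]
ft_force: [0.7, 0.1, -0.9]
gripper_width: 0.0478
gripper_force: 30.0
t 3.9 at [678.3  68.6 146.9] w 47.8 f [ 0.7  0.1 -0.9]
(679.5, 19, 150) dp [-0.0314 -0.0384 -0.0031] rot [ -0.   -0.  -36.9]
```

```bash
python3 -m handwheel '{"dp":[[-0.008,-0.01,0],[-0.016,-0.02,0],[-0.024,-0.03,0],[-0.031,-0.038,0],[-0.031,-0.038,0]],"angular":[[0,0,-8],[0,0,-16],[0,0,-24],[0,0,-32],[0,0,-37]],"fingers":[1,1,1,1,1]}' >/dev/null
python3 -m handwheel '{"dp":[[0,0,0],[0,0,0.03],[0,0,0.06],[0,0,0.08],[0,0,0.1]],"angular":[[0,0,0],[0,0,0],[0,0,0],[0,0,0],[0,0,0]],"fingers":[1,1,1,1,1]}' 
python3 -c "
from h import *
plan((679.5,19,22,89))"
```

```text
time: 4.85
eef_pos: [0.6792, 0.0218, 0.0458]
orientation: [-0.001, 0.012, 1.0, 0.0]
ft_force: [-0.1, -0.1, -0.8]
gripper_width: 0.0477
gripper_force: 30.0
t 4.8 at [679.2  21.8  45.8] w 47.7 f [-0.1 -0.1 -0.8]
(679.5, 19, 22) dp [-0.0004 -0.0028  0.0238] rot [ 0.  -0.1 -0.3]
```

```bash
python3 -m handwheel '{"dp":[[0,-0.002,0.012],[0,-0.002,0.02],[0,-0.002,0.025],[0,-0.002,0.025],[0,-0.002,0.025]],"angular":[[0,0,0],[0,0,0],[0,0,0],[0,0,0],[0,0,0]],"fingers":[1,1,1,1,-0.6]}' 
python3 -m handwheel '{"dp":[[0,0,0],[0,0,0],[0,0,-0.04],[0,0,-0.08],[0,0,-0.12]],"angular":[[0,0,0],[0,0,0],[0,0,0],[0,0,0],[0,0,0]],"fingers":[-0.6,-0.6,-0.6,-0.6,-0.6]}' >/dev/null
python3 -m handwheel '{"dp":[[0.03,0,-0.04],[0.06,0,-0.08],[0.06,0,-0.12],[0.06,0,-0.15],[0.06,0,-0.15]],"angular":[[0,0,0],[0,0,0],[0,0,0],[0,0,0],[0,0,0]],"fingers":[-1,-1,-1,-1,-1]}'
python3 - <<'E'
from h import *
import pickle
c=r.get_calibration('wrist');p,d=r.read_camera('wrist');pickle.dump((p,d,c),open('wrist1.pkl','wb'))
cv2.imwrite('pics/wrist1.png',p[:,:,::-1])
E
```

```text
time: 5.35
eef_pos: [0.6804, 0.0193, 0.0231]
orientation: [0.001, 0.011, 1.0, 0.0]
ft_force: [-0.5, -0.3, 0.6]
gripper_width: 0.0537
gripper_force: 0.0
time: 6.35
eef_pos: [0.6222, 0.0207, 0.298]
orientation: [0.005, 0.011, 1.0, 0.0]
ft_force: [0.2, 0.7, 0.0]
gripper_width: 0.0883
gripper_force: 0.0
```

View pics/wrist1.png

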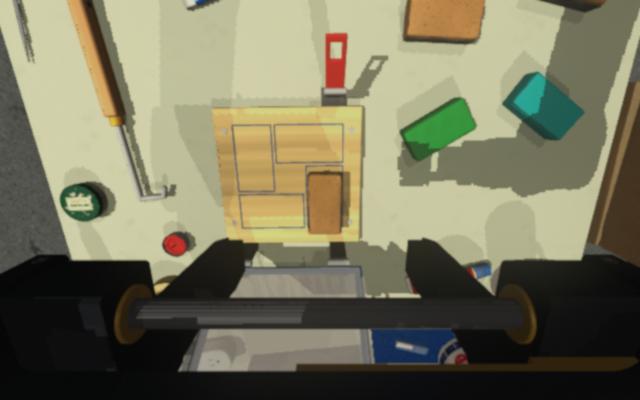

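Wrist picture: slab corners at about (213,108), (363,107) and (361,242). The first block sits in its outline at (325,203), with outline 1 at (253,158) and outline 0 at (308,144). The hook's corner is at (142,198).

Run:
```python
from h import *
import pickle
p,d,c=pickle.load(open('wrist1.pkl','rb')); W=cloud(p,d,c)
for n,u,v in [('FR slab',213,108),('FL',363,107),('BL',361,242),('o1 a',234,125.5),('o1 b',272,125),('o1 c',273.5,191),('o1 d',238,192),('o0 a',274,124.5),('o0 b',343,123.5),('o0 c',342.5,162),('o0 d',276,162.5)]:
    print(n,(onz(c,u,v,.012)*1000).round(1)[:2])
hsv=cv2.cvtColor(p,cv2.COLOR_RGB2HSV)
m=(W[...,2]>.034)&(W[...,2]<.046)&(W[...,0]<.75)
k,l,s,ce=cv2.connectedComponentsWithStats(m.astype(np.uint8))
for i in range(1,k):
    if s[i,4]>300: print('blk',ce[i],cv2.minAreaRect((W[l==i][:,:2]*1000).astype(np.float32)),np.nanmedian(W[l==i][:,2]))
m=(W[...,2]>.018)&(W[...,2]<.034)
k,l,s,ce=cv2.connectedComponentsWithStats(m.astype(np.uint8))
for i in range(1,k):
    if s[i,4]>300: print('z24',ce[i].round(),cv2.minAreaRect((W[l==i][:,:2]*1000).astype(np.float32)),np.nanmedian(W[l==i][:,2]))
plan((440,173,200,-4.5))
```

```text
FR slab [ 541.9 -133.1]
FL [545.3  74.7]
BL [750.1  74.6]
o1 a [ 566.  -106.7]
o1 b [566.6 -53.1]
o1 c [662.9 -58.2]
o1 d [ 663.2 -111.8]
o0 a [565.9 -50.3]
o0 b [566.8  46.9]
o0 c [621.4  45.9]
o0 d [619.8 -51.3]
blk [324.20435428 202.79663533] ((676.6891479492188, 17.832592010498047), (48.75565719604492, 90.10818481445312), 89.18785858154297) 0.040425345683053636
z24 [93. 59.] ((486.1078796386719, -276.1813049316406), (150.601318359375, 21.14921760559082), 4.894400119781494) 0.02367251059447916
z24 [444.  19.] ((443.9374084472656, 171.54534912109375), (91.01429748535156, 43.69989013671875), 86.71821594238281) 0.028640556344749265
z24 [545. 106.] ((549.9491577148438, 319.45965576171875), (90.94354248046875, 50.365211486816406), 54.65133285522461) 0.028493983645775968
z24 [439. 129.] ((577.4703979492188, 176.9019317626953), (49.712928771972656, 90.88435363769531), 30.17745590209961) 0.02851628410897199
z24 [ 79. 202.] ((671.55419921875, -348.4208679199219), (56.592063903808594, 57.652523040771484), 0.5049919486045837) 0.020986644811533083
t 6.4 at [621.   20.6 295.1] w 88.2 f [-0.3  0.6 -1.3]
(440, 173, 200) dp [0.1848 0.1484 0.0942] rot [ 0.3  0.2 93.3]
```

```bash
python3 -m handwheel '{"dp":[[0.03,0.025,0.01],[0.06,0.05,0.02],[0.09,0.075,0.03],[0.12,0.1,0.04],[0.15,0.12,0.05]],"angular":[[0,0,8.5],[0,0,17],[0,0,25.5],[0,0,34],[0,0,42.5]],"fingers":[-1,-1,-1,-1,-1]}' >/dev/null
python3 -m handwheel '{"dp":[[0,0,0.02],[0,0,0.04],[0,0,0.04],[0,0,0.04],[0,0,0.04]],"angular":[[0,0,8.5],[0,0,17],[0,0,25.5],[0,0,34],[0,0,42.5]],"fingers":[-1,-1,-1,-1,-1]}' >/dev/null
python3 -m handwheel '{"dp":[[0,0,0],[0,0,0]],"angular":[[0,0,7.5],[0,0,7.5]],"fingers":[-1,-1]}'  
python3 -c "
from h import *
plan((441,172.5,60,-4))"
```

```text
time: 7.6
eef_pos: [0.4715, 0.1434, 0.2012]
orientation: [-0.0, 0.73, 0.683, -0.001]
ft_force: [0.3, 0.9, 0.7]
gripper_width: 0.0887
gripper_force: 0.0
t 7.6 at [471.5 143.4 201.2] w 88.7 f [0.3 0.9 0.7]
(441, 172.5, 60) dp [ 0.0272 -0.0321  0.1412] rot [-0.1  0.1  0.2]
```

```bash
python3 -m handwheel '{"dp":[[0.014,-0.016,0.02],[0.027,-0.032,0.06],[0.027,-0.032,0.1],[0.027,-0.032,0.14],[0.027,-0.032,0.165]],"angular":[[0,0,0],[0,0,0],[0,0,0],[0,0,0],[0,0,0]],"fingers":[-1,-1,-1,-1,-1]}' >/dev/null
python3 -m handwheel '{"dp":[[0,0,0.014],[0,0,0.028],[0,0,0.028],[0,0,0.028],[0,0,0.028]],"angular":[[0,0,0],[0,0,0],[0,0,0],[0,0,0],[0,0,0]],"fingers":[-1,-1,1,1,1]}'
python3 -m handwheel '{"dp":[[0,0,0],[0,0,0],[0,0,0],[0,0,0],[0,0,0]],"angular":[[0,0,0],[0,0,0],[0,0,0],[0,0,0],[0,0,0]],"fingers":[1,1,1,1,1]}'
python3 -m handwheel '{"dp":[[0,0,-0.04],[0,0,-0.08],[0,0,-0.12],[0,0,-0.16],[0,0,-0.2]],"angular":[[0,0,0],[0,0,0],[0,0,0],[0,0,0],[0,0,0]],"fingers":[1,1,1,1,1]}'
python3 -c "
from h import *
plan((615.6,-82,210,89))"
```

```text
time: 8.6
eef_pos: [0.4431, 0.173, 0.0103]
orientation: [0.0, 0.73, 0.684, 0.001]
ft_force: [-0.4, -1.4, -0.0]
gripper_width: 0.0661
gripper_force: 0.0
time: 9.1
eef_pos: [0.4426, 0.1729, 0.0098]
orientation: [0.0, 0.73, 0.684, 0.0]
ft_force: [-1.0, -0.3, 6.5]
gripper_width: 0.0479
gripper_force: 30.0
time: 9.6
eef_pos: [0.4418, 0.1725, 0.211]
orientation: [0.0, 0.73, 0.684, 0.0]
ft_force: [1.6, 1.0, -0.5]
gripper_width: 0.0476
gripper_force: 30.0
t 9.6 at [441.8 172.5 211. ] w 47.6 f [ 1.6  1.  -0.5]
(615.6, -82, 210) dp [-0.2427  0.1899  0.001 ] rot [  0.    0.  -92.7]
```

```bash
python3 -m handwheel '{"dp":[[-0.024,0.019,0],[-0.048,0.038,0],[-0.073,0.057,0],[-0.097,0.076,0],[-0.12,0.095,0]],"angular":[[0,0,-8.5],[0,0,-17],[0,0,-25.5],[0,0,-34],[0,0,-42.5]],"fingers":[1,1,1,1,1]}' >/dev/null
python3 -c "
from h import *
plan((615.6,-82,210,89))"
```

```text
t 10.1 at [529.5  45.5 209.3] w 48.1 f [-0.3  1.2 -0.2]
(615.6, -82, 210) dp [-0.1532 -0.0137 -0.0007] rot [ -0.   -0.  -49.9]
```

```bash
python3 -m handwheel '{"dp":[[-0.03,-0.003,0],[-0.06,-0.006,0],[-0.09,-0.009,0],[-0.12,-0.011,0],[-0.15,-0.0135,0]],"angular":[[0,0,-8.5],[0,0,-17],[0,0,-25.5],[0,0,-34],[0,0,-42.5]],"fingers":[1,1,1,1,1]}' >/dev/null
python3 -m handwheel '{"dp":[[0,0,0],[0,0,0.03],[0,0,0.065],[0,0,0.1],[0,0,0.13]],"angular":[[0,0,-7.4],[0,0,-7.4],[0,0,-7.4],[0,0,-7.4],[0,0,-7.4]],"fingers":[1,1,1,1,1]}' >/dev/null
python3 -m handwheel '{"dp":[[0,0,0]],"angular":[[0,0,0]],"fingers":[1]}' 
python3 -c "
from h import *
plan((615.6,-82,22,89))"
```

```text
time: 11.2
eef_pos: [0.609, -0.0783, 0.0752]
orientation: [-0.004, 0.011, 1.0, 0.0]
ft_force: [-1.1, 0.1, -0.5]
gripper_width: 0.0482
gripper_force: 30.0
t 11.2 at [609.  -78.3  75.2] w 48.2 f [-1.1  0.1 -0.5]
(615.6, -82, 22) dp [-0.0071 -0.0036  0.0531] rot [ 0.  -0.5 -0.3]
```

```bash
python3 -m handwheel '{"dp":[[-0.007,-0.004,0.02],[-0.007,-0.004,0.04],[-0.007,-0.004,0.053],[-0.007,-0.004,0.053],[-0.007,-0.004,0.053]],"angular":[[0,-0.5,0],[0,-0.5,0],[0,-0.5,0],[0,-0.5,0],[0,-0.5,0]],"fingers":[1,1,1,1,-0.6]}' 
python3 -m handwheel '{"dp":[[0,0,0],[0,0,0],[0,0,-0.05],[0,0,-0.1],[0,0,-0.14]],"angular":[[0,0,0],[0,0,0],[0,0,0],[0,0,0],[0,0,0]],"fingers":[-0.6,-0.6,-0.6,-0.6,-0.6]}' 
python3 -m handwheel '{"dp":[[0.0,0,-0.02],[0,0,-0.04],[0.02,0.04,-0.05],[0.04,0.08,-0.05],[0.06,0.12,-0.05]],"angular":[[0,0,0],[0,0,8],[0,0,16.5],[0,0,25],[0,0,33]],"fingers":[-1,-1,-1,-1,-1]}'  
python3 -c "
from h import *
plan((400,328,210,-13.7))"
```

```text
time: 11.7
eef_pos: [0.6202, -0.0827, 0.0273]
orientation: [0.005, 0.011, 1.0, -0.0]
ft_force: [-0.6, 0.3, 0.1]
gripper_width: 0.0543
gripper_force: 0.0
time: 12.2
eef_pos: [0.6191, -0.0828, 0.1696]
orientation: [0.006, 0.012, 1.0, -0.0]
ft_force: [1.6, -0.2, -0.3]
gripper_width: 0.0705
gripper_force: 0.0
time: 12.7
eef_pos: [0.5603, 0.0399, 0.217]
orientation: [0.005, 0.298, 0.954, 0.002]
ft_force: [0.5, 1.3, -0.1]
gripper_width: 0.0881
gripper_force: 0.0
t 12.7 at [560.3  39.9 217. ] w 88.1 f [ 0.5  1.3 -0.1]
(400, 328, 210) dp [0.2959 0.1455 0.0053] rot [ 0.6  0.2 69. ]
```

```bash
python3 -m handwheel '{"dp":[[0.04,0.01,0],[0.08,0.022,0],[0.12,0.035,0],[0.16,0.048,0],[0.2,0.06,0]],"angular":[[0,0,8.5],[0,0,17],[0,0,25.5],[0,0,34],[0,0,42.5]],"fingers":[-1,-1,-1,-1,-1]}' >/dev/null
python3 -m handwheel '{"dp":[[0,0,0],[0,0,0],[0,0,0],[0,0,0]],"angular":[[0,0,8],[0,0,16],[0,0,24],[0,0,26.5]],"fingers":[-1,-1,-1,-1]}' >/dev/null
python3 -c "
from h import *
plan((394,304.7,60,-14))"
```

```text
t 13.6 at [432.  198.3 215.3] w 88.0 f [-0.1  0.  -1. ]
(394, 304.7, 60) dp [ 0.0955 -0.0612  0.155 ] rot [ 0.5 -0.2  1.7]
```

```bash
python3 -m handwheel '{"dp":[[0.032,-0.02,0.02],[0.064,-0.04,0.04],[0.095,-0.061,0.06],[0.095,-0.061,0.1],[0.095,-0.061,0.14]],"angular":[[0.5,-0.2,1.7],[0.5,-0.2,1.7],[0.5,-0.2,1.7],[0.5,-0.2,1.7],[0.5,-0.2,1.7]],"fingers":[-1,-1,-1,-1,-1]}' >/dev/null
python3 -c "
from h import *
plan((394,304.7,9,-14))
c=r.get_calibration('wrist');p,d=r.read_camera('wrist');W=cloud(p,d,c)
m=(W[...,2]>.022)&(W[...,2]<.034)
k,l,s,ce=cv2.connectedComponentsWithStats(m.astype(np.uint8))
for i in range(1,k):
    if s[i,4]>300: print('blk',ce[i],cv2.minAreaRect((W[l==i][:,:2]*1000).astype(np.float32)))
"
```

```text
t 14.1 at [393.4 305.9  74.1] w 88.1 f [ 0.6 -0.1  0.3]
(394, 304.7, 9) dp [-0.0011  0.0008  0.0651] rot [ 0.1 -0.1  0.4]
blk [555.8521747  140.59102878] ((549.8507080078125, 321.0586242675781), (90.62520599365234, 50.138336181640625), 54.47529602050781)
blk [327.51121951 186.00292683] ((399.9640808105469, 326.9960632324219), (90.70660400390625, 49.22654724121094), 76.42037963867188)
```

```bash
python3 -m handwheel '{"dp":[[0,0,0.03],[0,0,0.055],[0,0,0.065],[0,0,0.065],[0,0,0.065]],"angular":[[0,0,0.4],[0,0,0.4],[0,0,0.4],[0,0,0.4],[0,0,0.4]],"fingers":[-1,-1,-1,1,1]}'
python3 -m handwheel '{"dp":[[0,0,0],[0,0,0],[0,0,0],[0,0,0],[0,0,0]],"angular":[[0,0,0],[0,0,0],[0,0,0],[0,0,0],[0,0,0]],"fingers":[1,1,1,1,1]}'
python3 -m handwheel '{"dp":[[0,0,-0.04],[0,0,-0.08],[0,0,-0.12],[0,0,-0.16],[0,0,-0.2]],"angular":[[0,0,0],[0,0,0],[0,0,0],[0,0,0],[0,0,0]],"fingers":[1,1,1,1,1]}'
python3 -c "
from h import *
plan((595.1,-25.1,210,-1))"
```

```text
time: 14.65
eef_pos: [0.3941, 0.304, 0.0105]
orientation: [0.0, 0.789, 0.615, 0.0]
ft_force: [0.2, 0.2, -0.3]
gripper_width: 0.0743
gripper_force: 0.0
time: 15.15
eef_pos: [0.3937, 0.3037, 0.0098]
orientation: [0.0, 0.789, 0.615, -0.0]
ft_force: [0.1, -1.4, 7.9]
gripper_width: 0.0482
gripper_force: 30.0
time: 15.65
eef_pos: [0.393, 0.3034, 0.2109]
orientation: [0.001, 0.789, 0.615, -0.001]
ft_force: [0.4, 0.3, -0.6]
gripper_width: 0.0479
gripper_force: 30.0
t 15.7 at [393.  303.4 210.9] w 47.9 f [ 0.4  0.3 -0.6]
(595.1, -25.1, 210) dp [-0.2692  0.2762  0.0013] rot [ -0.    0.1 -13.1]
```

```bash
python3 -m handwheel '{"dp":[[-0.027,0.028,0],[-0.054,0.055,0],[-0.081,0.083,0],[-0.108,0.11,0],[-0.135,0.138,0]],"angular":[[0,0,-2],[0,0,-4],[0,0,-6],[0,0,-8],[0,0,-10]],"fingers":[1,1,1,1,1]}' >/dev/null
python3 -c "
from h import *
plan((595.1,-25.1,210,-1))"
```

```text
t 16.1 at [494.5 137.7 209.5] w 47.7 f [ 0.2  0.4 -0.6]
(595.1, -25.1, 210) dp [-0.1553  0.1119 -0.0004] rot [-0.   0.1 -3. ]
```

```bash
python3 -m handwheel '{"dp":[[-0.031,0.022,0],[-0.062,0.045,0],[-0.093,0.067,0],[-0.124,0.09,0],[-0.154,0.111,0]],"angular":[[0,0,-1],[0,0,-2],[0,0,-3],[0,0,-3],[0,0,-3]],"fingers":[1,1,1,1,1]}' >/dev/null
python3 -m handwheel '{"dp":[[0,0,0],[0,0,0],[0,0,0.02],[0,0,0.05],[0,0,0.08]],"angular":[[0,0,0],[0,0,0],[0,0,0],[0,0,0],[0,0,0]],"fingers":[1,1,1,1,1]}' 
python3 -c "
from h import *
plan((595.1,-25.1,22,-1))"
```

```text
time: 17.15
eef_pos: [0.5934, -0.0204, 0.1291]
orientation: [0.0, 0.713, 0.701, -0.0]
ft_force: [-0.5, -0.1, -1.2]
gripper_width: 0.0481
gripper_force: 30.0
t 17.1 at [593.4 -20.4 129.1] w 48.1 f [-0.5 -0.1 -1.2]
(595.1, -25.1, 22) dp [-0.0046  0.0018  0.1071] rot [-0.  0. -0.]
```

```bash
python3 -m handwheel '{"dp":[[-0.0045,0.002,0.03],[-0.0045,0.002,0.06],[-0.0045,0.002,0.085],[-0.0045,0.002,0.1],[-0.0045,0.002,0.108]],"angular":[[0,0,0],[0,0,0],[0,0,0],[0,0,0],[0,0,0]],"fingers":[1,1,1,1,1]}' 
python3 -m handwheel '{"dp":[[0,0,0],[0,0,0],[0,0,0],[0,0,-0.05],[0,0,-0.1]],"angular":[[0,0,0],[0,0,0],[0,0,0],[0,0,0],[0,0,0]],"fingers":[1,-0.5,-0.5,-0.5,-0.5]}' 
python3 -m handwheel '{"dp":[[0,0,-0.04],[0,-0.04,-0.08],[0,-0.07,-0.12],[0,-0.07,-0.16],[0,-0.07,-0.16]],"angular":[[0,0,0],[0,0,0],[0,0,0],[0,0,0],[0,0,0]],"fingers":[-1,-1,-1,-1,-1]}'
python3 - <<'E'
from h import *
import pickle
for n in('wrist','scene','side'):
    c=r.get_calibration(n);p,d=r.read_camera(n);pickle.dump((p,d,c),open(n+'2.pkl','wb')); W=cloud(p,d,c)
    cv2.imwrite(f'pics/{n}2.png',p[:,:,::-1])
    m=(W[...,2]>.034)&(W[...,2]<.046)&(W[...,0]<.75)
    k,l,s,ce=cv2.connectedComponentsWithStats(m.astype(np.uint8))
    for i in range(1,k):
        if s[i,4]>100: print(n,'blk',ce[i].round(),np.round(np.array(sum([list(np.atleast_1d(q)) for q in cv2.minAreaRect((W[l==i][:,:2]*1000).astype(np.float32))],[])),1))
E
```

```text
time: 17.65
eef_pos: [0.5942, -0.0258, 0.021]
orientation: [-0.001, 0.714, 0.701, -0.002]
ft_force: [-18.1, 2.1, 48.8]
gripper_width: 0.0476
gripper_force: 30.0
time: 18.15
eef_pos: [0.5946, -0.027, 0.122]
orientation: [-0.001, 0.714, 0.7, -0.002]
ft_force: [1.5, 0.0, 0.8]
gripper_width: 0.0663
gripper_force: 0.0
time: 18.65
eef_pos: [0.5284, -0.0256, 0.2883]
orientation: [0.004, 0.714, 0.7, 0.004]
ft_force: [0.8, -0.3, 0.3]
gripper_width: 0.0882
gripper_force: 0.0
wrist blk [436. 131.] [677.3  18.9  47.7  91.1  88.7]
wrist blk [373. 148.] [595.1  -1.4  89.4  49.1  88.6]
wrist blk [388. 206.] [617.4 -81.4  47.5  90.4  88.2]
scene blk [103.  68.] [4.3190e+02 1.3295e+03 5.3530e+02 2.6500e+01 5.0000e-01]
scene blk [184.  90.] [555.6 959.3 187.5 399.1  38.2]
scene blk [343. 192.] [6.761e+02 1.920e+01 9.150e+01 5.010e+01 2.000e-01]
scene blk [328. 209.] [593.4  -2.9  91.   48.2  87.3]
scene blk [352. 220.] [616.7 -82.1  50.4  90.8  88.4]
scene blk [149. 358.] [  9.3 -44.1 132.5  49.2  13.7]
side blk [616.  81.] [ -894.6 -1439.4   549.3    29.7    89.5]
side blk [320. 203.] [617.6 -30.7  90.3 156.3   1.3]
side blk [525. 222.] [ 19.1  37.9  71.2 137.7  64.2]
side blk [295. 213.] [678.6  21.7  54.6  90.   89.4]
```

View pics/wrist2.png

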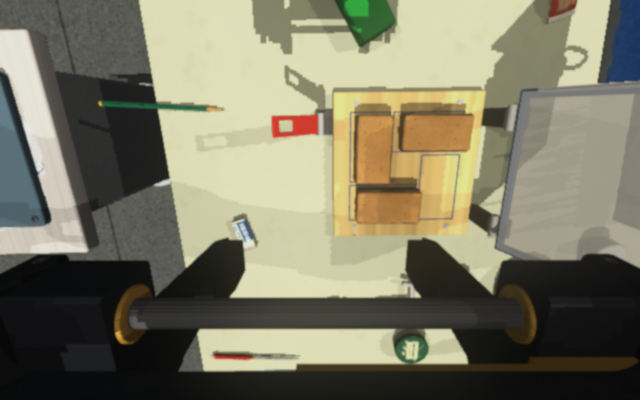

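Wrist picture: all three blocks are inside their outlines at (374,147), (436,131) and (388,206), and the numbers agree to about 4 mm. Next I measure the ring and the pole.

Run:
```python
from h import *
import pickle
for n in('side','scene'):
    p,d,c=pickle.load(open(n+'2.pkl','rb')); W=cloud(p,d,c); hsv=cv2.cvtColor(p,cv2.COLOR_RGB2HSV)
    o=-c['R'].T@c['t']
    print(n,'pred ring px',pix(c,[.852,-.035,.267]),'cam',o.round(2))
    m=(hsv[...,0]>12)&(hsv[...,0]<28)&(hsv[...,1]>120)
    u0,v0=map(int,pix(c,[.852,-.035,.267])); mm=np.zeros_like(m); mm[v0-25:v0+25,u0-25:u0+25]=1; m&=mm
    ys,xs=np.nonzero(m)
    if len(xs)>10:
        u,v=(xs.min()+xs.max())/2,(ys.min()+ys.max())/2; print('ring px',u,v,xs.min(),xs.max(),ys.min(),ys.max(),len(xs))
        dr=c['R'].T@np.array([(u-c['cx'])/c['fx'],(v-c['cy'])/c['fy'],1])
        for y in(-.035,): print('ring',(o+dr*(y-o[1])/dr[1])*1000)
    b=(W[...,0]>.3)&(W[...,0]<.8)&(W[...,1]<-.18)&(W[...,1]>-.33)
    h=b&(W[...,2]>.0175)&(W[...,2]<.03); k,l,s,ce=cv2.connectedComponentsWithStats(h.astype(np.uint8)); i=1+s[1:,4].argmax()
    P=W[l==i][:,:2]*1000; print('handle',cv2.minAreaRect(P.astype(np.float32)))
    h=b&(W[...,2]>.007)&(W[...,2]<.0185)&(W[...,0]>.56)&(W[...,0]<.71); P=W[h][:,:2]*1000
    print('hook x max',np.percentile(P[:,0],98),'y at x>.65',np.percentile(P[P[:,0]>650][:,1],[2,98]))
p,d,c=pickle.load(open('side2.pkl','rb'))
a=cv2.resize(p[95:225,170:420,::-1],None,fx=3,fy=3,interpolation=cv2.INTER_CUBIC); cv2.imwrite('pics/crop2.png',a)
```

```text
side pred ring px (np.float64(232.8571778522546), np.float64(131.45843253271605)) cam [0.55 1.31 0.8 ]
ring px 225.0 129.5 211 239 117 142 288
ring [873.86252794 -35.         272.5830569 ]
handle ((484.9823303222656, -272.89794921875), (165.4466552734375, 27.13450050354004), 5.73800802230835)
hook x max 688.7616567880776 y at x>.65 [-328.13891554 -213.79248953]
scene pred ring px (np.float64(402.89857225295486), np.float64(114.66673356719565)) cam [ 0.12 -0.54  0.87]
ring px 403.0 115.5 397 409 107 124 83
ring [853.1598542  -35.         263.65120196]
handle ((482.8470764160156, -275.71258544921875), (167.75587463378906, 20.931041717529297), 4.6584577560424805)
hook x max 670.3382506226196 y at x>.65 [-308.01393865 -219.78225205]
```

View pics/crop2.png

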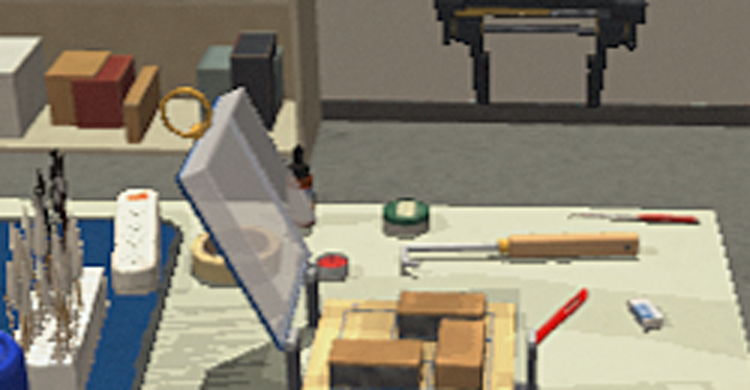

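The crop puts the ring at side pixel (232,132), so about (853,-35,266) mm, with the cover open about 2.0 rad. The pole's handle is at (515..640,245) in the crop. Now for the pole.

```bash
python3 -m handwheel '{"dp":[[-0.03,0,0.01],[-0.06,0,0.02],[-0.09,0,0.03],[-0.12,0,0.04],[-0.15,0,0.05]],"angular":[[0,0,8.5],[0,0,17],[0,0,25.5],[0,0,34],[0,0,42.5]],"fingers":[-1,-1,-1,-1,-1]}' >/dev/null
python3 -m handwheel '{"dp":[[-0.02,0.02,0.01],[-0.04,0.04,0.02],[-0.04,0.04,0.03],[-0.04,0.04,0.04],[-0.04,0.04,0.05]],"angular":[[0,0,8.5],[0,0,17],[0,0,25.5],[0,0,34],[0,0,41.5]],"fingers":[-1,-1,-1,-1,-1]}' >/dev/null
python3 -m handwheel '{"dp":[[0,0,0]],"angular":[[0,0,0]],"fingers":[-1]}' >/dev/null
python3 -c "
from h import *
plan((547,-271,120,-85),(547,-271,5,-85))"
```

```text
t 19.9 at [ 522.5 -231.5  179.2] w 88.0 f [0.3 0.4 0.7]
(547, -271, 120) dp [0.0215 0.0414 0.0591] rot [ 0.   0.4 -0.2]
(547, -271, 5) dp [0.    0.    0.115] rot [0. 0. 0.]
```

```bash
python3 -m handwheel '{"dp":[[0.01,0.02,0.02],[0.021,0.041,0.04],[0.021,0.041,0.06],[0.021,0.041,0.06],[0.021,0.041,0.06]],"angular":[[0,0.4,0],[0,0.4,0],[0,0.4,0],[0,0.4,0],[0,0.4,0]],"fingers":[-1,-1,-1,-1,-1]}' >/dev/null
python3 - <<'E'
from h import *
c=r.get_calibration('wrist');p,d=r.read_camera('wrist');W=cloud(p,d,c)
cv2.imwrite('pics/wrist3.png',p[:,:,::-1])
m=(W[...,2]>.018)&(W[...,2]<.03)&(W[...,0]<.6)
k,l,s,ce=cv2.connectedComponentsWithStats(m.astype(np.uint8))
for i in range(1,k):
    if s[i,4]>300: print('h',ce[i],cv2.minAreaRect((W[l==i][:,:2]*1000).astype(np.float32)))
hsv=cv2.cvtColor(p,cv2.COLOR_RGB2HSV)
m=(W[...,2]>.008)&(W[...,2]<.022)&(W[...,0]>.55)&(W[...,0]<.73)&(W[...,1]<-.19)&(W[...,1]>-.31)
k,l,s,ce=cv2.connectedComponentsWithStats(m.astype(np.uint8))
for i in range(1,k):
    if s[i,4]>30: P=W[l==i][:,:2]*1000; print('shaft',s[i],P.min(0),P.max(0))
plan((547,-271,5,-85))
E
```

```text
h [125.12541254 138.15511551] ((586.7471313476562, -106.30326080322266), (4.004472732543945, 26.372634887695312), 83.2219467163086)
h [323.76237201 241.43600683] ((507.6893310546875, -274.1453857421875), (110.35530853271484, 19.84819984436035), 4.751539707183838)
shaft [ 268   41   66  159 2471] [ 550.11983279 -278.83709891] [ 674.13438108 -217.63508452]
t 20.4 at [ 548.6 -271.2  122.7] w 88.1 f [-0.5 -0.4  0.1]
(547, -271, 5) dp [-0.0023 -0.0005  0.1177] rot [ 0.1 -0.4 -0. ]
```

View pics/wrist3.png

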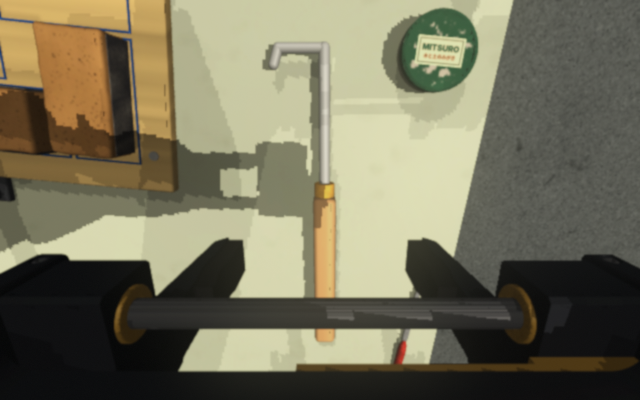

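Wrist picture: the handle is centred between the fingers at (325,250), its collar ends at (324,184), the hook corner is at (325,47) and the lip at (272,60).

Run:
```python
from h import *
c=r.get_calibration('wrist')
for n,u,v,z in [('collar end',324,184,.012),('wood end',324,198,.024),('corner',325,47,.012),('tip',270,47,.012),('lip end',273,67,.012),('handle back',325,341,.024)]: print(n,(onz(c,u,v,z)*1000).round(1))
```

```text
collar end [ 561.4 -270.    12. ]
wood end [ 551.9 -270.9   24. ]
corner [ 671.2 -261.6   12. ]
tip [ 667.5 -218.6   12. ]
lip end [ 653.3 -221.5   12. ]
handle back [ 403.6 -284.4   24. ]
```

```bash
python3 -m handwheel '{"dp":[[-0.01,0,0.03],[-0.01,0,0.06],[-0.01,0,0.09],[-0.01,0,0.11],[-0.01,0,0.118]],"angular":[[0,0,0],[0,0,0],[0,0,0],[0,0,0],[0,0,0]],"fingers":[-1,-1,-1,-1,-1]}' 
python3 -m handwheel '{"dp":[[0,0,0],[0,0,0],[0,0,0],[0,0,0],[0,0,0]],"angular":[[0,0,0],[0,0,0],[0,0,0],[0,0,0],[0,0,0]],"fingers":[1,1,1,1,1]}' >/dev/null
python3 -m handwheel '{"dp":[[0,0,0],[0,0,0],[0,0,0],[0,0,0],[0,0,0]],"angular":[[0,0,0],[0,0,0],[0,0,0],[0,0,0],[0,0,0]],"fingers":[1,1,1,1,1]}' 
python3 -m handwheel '{"dp":[[0,0,-0.02],[0,0,-0.05],[0,0,-0.08],[0,0,-0.12],[0,0,-0.16]],"angular":[[0,0,0],[0,0,0],[0,0,0],[0,0,0],[0,0,0]],"fingers":[1,1,1,1,1]}' 
python3 -m handwheel '{"dp":[[0,0,-0.03],[0,0,-0.06],[0,0,-0.09],[0,0,-0.11],[0,0,-0.11]],"angular":[[0,0,0],[0,0,0],[0,0,0],[0,0,0],[0,0,0]],"fingers":[1,1,1,1,1]}'
python3 -c "
from h import *
plan((719,-115,260,-89))"
```

```text
time: 20.95
eef_pos: [0.539, -0.2715, 0.0034]
orientation: [0.0, 0.999, 0.043, 0.003]
ft_force: [-0.4, 0.7, -0.2]
gripper_width: 0.0879
gripper_force: 0.0
time: 21.95
eef_pos: [0.5393, -0.2722, 0.004]
orientation: [0.001, 0.999, 0.042, 0.003]
ft_force: [-0.4, 0.2, -0.9]
gripper_width: 0.0196
gripper_force: 30.0
time: 22.45
eef_pos: [0.5376, -0.2719, 0.165]
orientation: [0.0, 0.999, 0.042, 0.003]
ft_force: [0.1, -0.6, -1.5]
gripper_width: 0.02
gripper_force: 30.0
time: 22.95
eef_pos: [0.5387, -0.2729, 0.2767]
orientation: [0.002, 0.999, 0.042, 0.006]
ft_force: [0.7, -0.1, -2.1]
gripper_width: 0.0198
gripper_force: 30.0
t 22.9 at [ 538.7 -272.9  276.7] w 19.8 f [ 0.7 -0.1 -2.1]
(719, -115, 260) dp [ 0.1928 -0.1422  0.0182] rot [ 0.2 -0.6  3.8]
```

```bash
python3 -m handwheel '{"dp":[[0.039,-0.028,-0.002],[0.077,-0.056,-0.004],[0.115,-0.084,-0.006],[0.154,-0.113,-0.008],[0.193,-0.142,-0.01]],"angular":[[0.2,-0.6,1],[0.2,-0.6,2],[0.2,-0.6,3],[0.2,-0.6,3.8],[0.2,-0.6,3.8]],"fingers":[1,1,1,1,1]}' >/dev/null
python3 -m handwheel '{"dp":[[0,0,0],[0,0,0]],"angular":[[0,0,0],[0,0,0]],"fingers":[1,1]}'
python3 - <<'E'
from h import *
for n,a,b,e,f in(('scene',60,200,330,480),('side',90,220,190,340)):
    c=r.get_calibration(n);p,d=r.read_camera(n)
    q=cv2.resize(p[a:b,e:f,::-1],(390,390*(b-a)//(f-e)),interpolation=cv2.INTER_CUBIC)
    cv2.imwrite('pics/a_%s.png'%n,q); 
A=cv2.imread('pics/a_scene.png');B=cv2.imread('pics/a_side.png');h=max(len(A),len(B))
cv2.imwrite('pics/pre.png',np.hstack([cv2.copyMakeBorder(q,0,h-len(q),0,0,0) for q in(A,B)]))
plan((725,-100,258,-91))
E
```

```text
time: 23.65
eef_pos: [0.7176, -0.1128, 0.2822]
orientation: [-0.001, 1.0, 0.01, -0.004]
ft_force: [-0.2, -0.2, -1.8]
gripper_width: 0.0198
gripper_force: 30.0
t 23.8 at [ 716.5 -115.7  283.7] w 19.6 f [ 0.5  0.2 -2. ]
(725, -100, 258) dp [ 0.0089 -0.0156  0.0257] rot [-0.1  0.4  1.9]
```

View pics/pre.png

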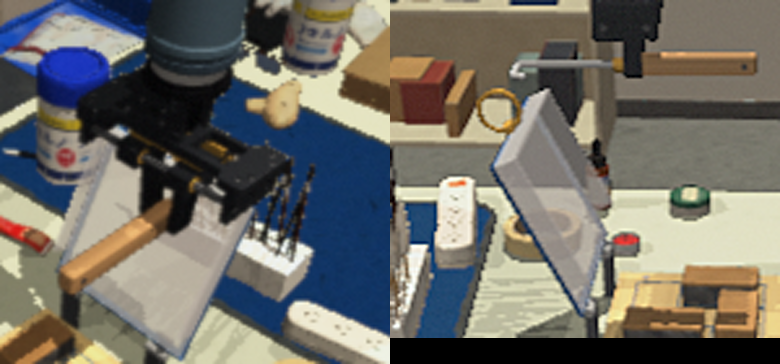

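Left view: the hand is in front of the cover and well clear of it. Right view: the hook is at (517,70), level, above and to the near side of the ring at (499,110). I'll check its position numerically.

Run:
```python
from h import *
c=r.get_calibration('side')
print(pix(c,[.8505,-.1134,.2917]),'corner',pix(c,[.8505,-.0734,.2917]),'tip; seen ~',190+(515-390)*150/390,90+70*150/390)
```

```text
(np.float64(237.73438587021656), np.float64(113.7258084691983)) corner (np.float64(235.20218368420103), np.float64(118.45227695857506)) tip; seen ~ 238.0769230769231 116.92307692307692
```

```bash
python3 -m handwheel '{"dp":[[0.006,-0.006,0.006],[0.011,-0.012,0.013],[0.011,-0.012,0.02],[0.011,-0.012,0.026],[0.011,-0.012,0.026]],"angular":[[0,0.4,1.9],[0,0.4,1.9],[0,0.4,1.9],[0,0.4,1.9],[0,0.4,1.9]],"fingers":[1,1,1,1,1]}' 
python3 -m handwheel '{"dp":[[0,0,0],[0,-0.01,0],[0,-0.02,0],[0,-0.03,0],[0,-0.03,0]],"angular":[[0,0,0],[0,0,0],[0,0,0],[0,0,0],[0,0,0]],"fingers":[1,1,1,1,1]}'
python3 - <<'E'
from h import *
for n,a,b,e,f in(('scene',60,200,330,480),('side',90,160,200,275)):
    c=r.get_calibration(n);p,d=r.read_camera(n)
    q=cv2.resize(p[a:b,e:f,::-1],(390,390*(b-a)//(f-e)),interpolation=cv2.INTER_CUBIC)
    cv2.imwrite('pics/a_%s.png'%n,q); 
A=cv2.imread('pics/a_scene.png');B=cv2.imread('pics/a_side.png');h=max(len(A),len(B))
cv2.imwrite('pics/pre2.png',np.hstack([cv2.copyMakeBorder(q,0,h-len(q),0,0,0) for q in(A,B)]))
plan((727,-51,258,-91))
E
```

```text
time: 24.25
eef_pos: [0.7274, -0.1024, 0.2576]
orientation: [-0.001, 1.0, -0.008, 0.0]
ft_force: [-0.2, 0.8, -0.9]
gripper_width: 0.0197
gripper_force: 30.0
time: 24.75
eef_pos: [0.7293, -0.0684, 0.2591]
orientation: [-0.002, 1.0, -0.006, 0.002]
ft_force: [0.2, -0.2, -1.3]
gripper_width: 0.0197
gripper_force: 30.0
t 24.9 at [728.9 -71.2 259.1] w 19.9 f [-0.3  0.  -2.4]
(727, -51, 258) dp [-0.0022 -0.0202  0.0012] rot [-0.1 -0.2  0.2]
```

View pics/pre2.png

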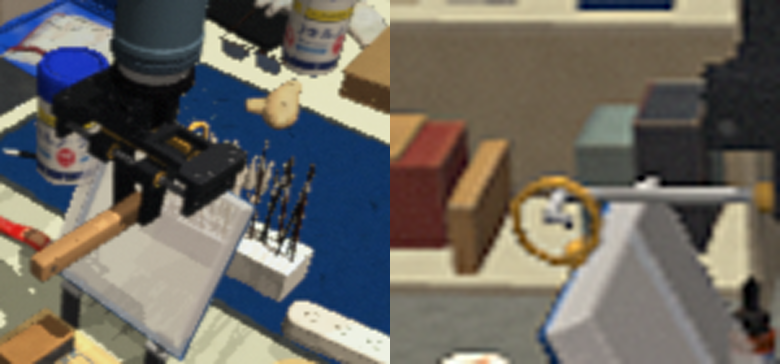

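Right view: the hook's end is at (557,215), inside the ring centred on (557,220). I carry on sideways.

```bash
python3 -m handwheel '{"dp":[[0,-0.008,0],[0,-0.015,0],[0,-0.021,0.001],[0,-0.021,0.001],[0,-0.021,0.001]],"angular":[[0,0,0],[0,0,0],[0,0,0],[0,0,0],[0,0,0]],"fingers":[1,1,1,1,1]}' 
python3 -m handwheel '{"dp":[[-0.007,0,0],[-0.014,0,0],[-0.02,0,0],[-0.02,0,0],[-0.02,0,0]],"angular":[[0,0,0],[0,0,0],[0,0,0],[0,0,0],[0,0,0]],"fingers":[1,1,1,1,1]}'
python3 - <<'E'
from h import *
# hook arc: ring circle centre (758,62), radius 226; hook in ring at angle th
plan((727,-51,258,-91))
for th in(2.0,1.8,1.6,1.4,1.2,1.0,.8,.6,.4,.2,0): print(th, round(758-226*np.cos(th),0),round(62+226*np.sin(th)+2*np.cos(th)),end=' | ')
E
```

```text
time: 25.35
eef_pos: [0.7291, -0.0508, 0.258]
orientation: [-0.001, 1.0, -0.007, 0.001]
ft_force: [0.1, -0.8, -2.1]
gripper_width: 0.0194
gripper_force: 30.0
time: 25.85
eef_pos: [0.7091, -0.0506, 0.2583]
orientation: [-0.001, 1.0, -0.007, 0.001]
ft_force: [1.0, -0.4, -0.7]
gripper_width: 0.0195
gripper_force: 30.0
t 25.9 at [709.1 -50.6 258.3] w 19.5 f [ 1.  -0.4 -0.7]
(727, -51, 258) dp [0.018  0.0001 0.0004] rot [-0.1 -0.2  0.2]
2.0 852.0 267 | 1.8 809.0 282 | 1.6 765.0 288 | 1.4 720.0 285 | 1.2 676.0 273 | 1.0 636.0 253 | 0.8 601.0 226 | 0.6 571.0 191 | 0.4 550.0 152 | 0.2 537.0 109 | 0 532.0 64 |
```

```bash
cat >> h.py <<'E'
def hookplan(*ta,lead=16):
    L=[]
    for th,al in ta:
        h=np.array([758-226*np.cos(th)-lead*np.sin(th),62+226*np.sin(th)+2*np.cos(th)-lead*np.cos(th)])
        a=np.radians(al); u=np.array([np.cos(a),-np.sin(a)]); w=np.array([-np.sin(a),-np.cos(a)])
        t=h-131*u+8*w
        L.append((t[0],-51+(t[0]-725)*-.0175,t[1],down(-91)*Ro.from_euler('y',-al,degrees=True)))
    plan(*L)
E
python3 -m handwheel '{"dp":[[-0.006,0,-0.005],[-0.015,0,-0.009],[-0.024,-0.001,-0.013],[-0.034,-0.001,-0.017],[-0.045,-0.001,-0.019]],"angular":[[0,0,0],[0,0,0],[0,0,0],[0,0,0],[0,0,0]],"fingers":[1,1,1,1,1]}'
python3 - <<'E'
from h import *
hookplan((1.8,0),(1.6,0),(1.4,0),(1.2,0))
p,d=r.read_camera('side'); 
cv2.imwrite('pics/s4.png',cv2.resize(p[90:250,200:400,::-1],None,fx=3,fy=3))
E
```

```text
time: 26.35
eef_pos: [0.6634, -0.049, 0.2777]
orientation: [-0.001, 1.0, -0.007, 0.002]
ft_force: [2.1, -0.1, -2.0]
gripper_width: 0.0198
gripper_force: 30.0
t 26.4 at [663.4 -49.  277.7] w 19.8 f [ 2.1 -0.1 -2. ]
(np.float64(662.7661113065865), np.float64(-49.910906947865264), np.float64(277.2703939041753)) dp [-0.0007  0.0009  0.0004] rot [-0.1 -0.2  0.2]
(np.float64(617.6059143914272), np.float64(-49.12060350184998), np.float64(280.3124275995982)) dp [-0.0452 -0.     -0.003 ] rot [0. 0. 0.]
(np.float64(572.8202300247301), np.float64(-48.33685402543278), np.float64(274.33209897678864)) dp [-0.0448 -0.      0.006 ] rot [0. 0. 0.]
(np.float64(530.1945221127961), np.float64(-47.59090413697393), np.float64(259.56782486591976)) dp [-0.0426 -0.      0.0148] rot [0. 0. 0.]
```

View pics/s4.png

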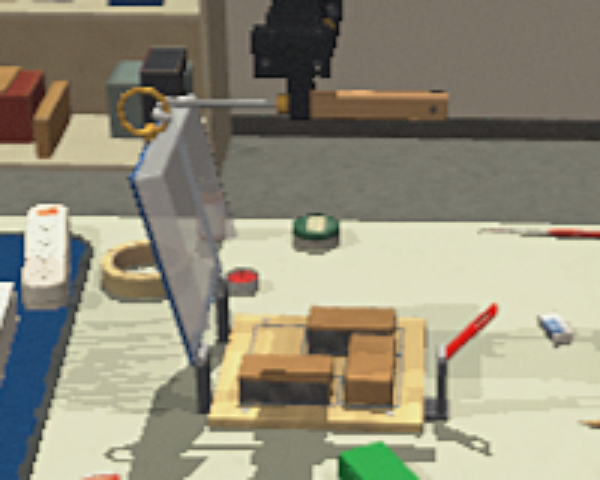

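The cover follows: its ring is at (145,112) with the hook on the ring's front side. I carry on round the arc.

```bash
python3 -m handwheel '{"dp":[[-0.009,0.0005,-0.001],[-0.018,0.001,-0.002],[-0.027,0.001,-0.0025],[-0.036,0.001,-0.003],[-0.045,0.001,-0.0025]],"angular":[[0,0,0],[0,0,0],[0,0,0],[0,0,0],[0,0,0]],"fingers":[1,1,1,1,1]}'
python3 -m handwheel '{"dp":[[-0.009,0,0],[-0.018,0,0.001],[-0.027,0,0.0025],[-0.036,0,0.004],[-0.045,0,0.006]],"angular":[[0,0,0],[0,0,0],[0,0,0],[0,0,0],[0,0,0]],"fingers":[1,1,1,1,1]}'
python3 -m handwheel '{"dp":[[-0.009,0,0.0025],[-0.018,0,0.005],[-0.026,0,0.008],[-0.034,0,0.011],[-0.0425,0,0.015]],"angular":[[0,0,0],[0,0,0],[0,0,0],[0,0,0],[0,0,0]],"fingers":[1,1,1,1,1]}'
python3 - <<'E'
from h import *
hookplan((1.2,0),(1.1,3),(1.0,6),(.9,8),(.8,10))
p,d=r.read_camera('side'); 
cv2.imwrite('pics/s5.png',cv2.resize(p[90:250,250:450,::-1],None,fx=3,fy=3))
E
```

```text
time: 26.9
eef_pos: [0.6186, -0.0493, 0.2796]
orientation: [-0.001, 1.0, -0.007, 0.002]
ft_force: [0.9, 0.9, -0.7]
gripper_width: 0.0199
gripper_force: 30.0
time: 27.4
eef_pos: [0.5734, -0.0487, 0.2731]
orientation: [-0.001, 1.0, -0.007, 0.001]
ft_force: [1.3, -0.8, -1.0]
gripper_width: 0.0199
gripper_force: 30.0
time: 27.9
eef_pos: [0.5311, -0.0481, 0.2579]
orientation: [-0.001, 1.0, -0.007, 0.001]
ft_force: [1.9, -0.4, -0.7]
gripper_width: 0.0196
gripper_force: 30.0
t 27.9 at [531.1 -48.1 257.9] w 19.6 f [ 1.9 -0.4 -0.7]
(np.float64(530.1945221127961), np.float64(-47.59090413697393), np.float64(259.56782486591976)) dp [-0.0009 -0.0005 -0.0017] rot [-0.1 -0.2  0.1]
(np.float64(509.9888020940439), np.float64(-47.23730403664577), np.float64(255.92949166371542)) dp [-0.0202 -0.      0.0036] rot [-0. -3.  0.]
(np.float64(491.309547117489), np.float64(-46.91041707455606), np.float64(250.34526380954708)) dp [-0.0184 -0.      0.0066] rot [ 0. -3. -0.]
(np.float64(474.1444148039639), np.float64(-46.61002725906937), np.float64(240.63887369585794)) dp [-0.0161 -0.      0.0114] rot [-0. -2.  0.]
(np.float64(458.6675851672136), np.float64(-46.33918274042624), np.float64(229.23803186270206)) dp [-0.0137 -0.      0.0134] rot [ 0. -2.  0.]
```

View pics/s5.png

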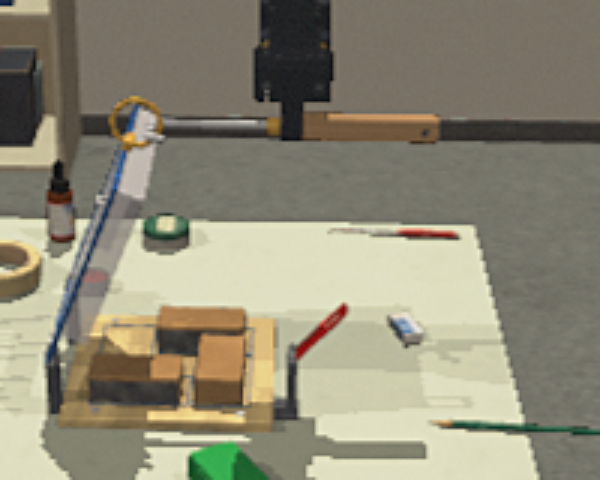

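```bash
python3 -m handwheel '{"dp":[[-0.008,0,0.001],[-0.016,0,0.001],[-0.024,0,0.002],[-0.032,0,0.005],[-0.04,0,0.008]],"angular":[[0,-1.2,0],[0,-2.4,0],[0,-3.6,0],[0,-4.8,0],[0,-6,0]],"fingers":[1,1,1,1,1]}'
python3 -c "
from h import *
hookplan((.9,8),(.8,10),(.7,11),(.6,12))"
```

```text
time: 28.45
eef_pos: [0.4912, -0.0474, 0.2498]
orientation: [-0.001, 0.999, -0.007, -0.052]
ft_force: [0.7, 0.1, -0.6]
gripper_width: 0.0193
gripper_force: 30.0
t 28.4 at [491.2 -47.4 249.8] w 19.3 f [ 0.7  0.1 -0.6]
(np.float64(474.1444148039639), np.float64(-46.61002725906937), np.float64(240.63887369585794)) dp [-0.016  -0.0005  0.0109] rot [-0.1 -2.1  0.2]
(np.float64(458.6675851672136), np.float64(-46.33918274042624), np.float64(229.23803186270206)) dp [-0.0137 -0.      0.0134] rot [ 0. -2.  0.]
(np.float64(444.71854968324624), np.float64(-46.09507461945681), np.float64(214.0283676204814)) dp [-0.0111 -0.      0.0174] rot [-0. -1.  0.]
(np.float64(432.63924223342156), np.float64(-45.88368673908488), np.float64(197.4657510697985)) dp [-0.0087 -0.      0.0186] rot [ 0. -1.  0.]
```

```bash
python3 -m handwheel '{"dp":[[-0.006,0,0.004],[-0.012,0,0.008],[-0.018,0,0.0125],[-0.024,0,0.018],[-0.03,0,0.024]],"angular":[[0,-0.8,0],[0,-1.6,0],[0,-2.4,0],[0,-3.2,0],[0,-4,0]],"fingers":[1,1,1,1,1]}'
python3 -c "
from h import *
hookplan((.7,11),(.6,12),(.5,13),(.4,15))"
```

```text
time: 28.95
eef_pos: [0.459, -0.0469, 0.2288]
orientation: [-0.002, 0.996, -0.007, -0.086]
ft_force: [1.8, -0.7, -1.3]
gripper_width: 0.0198
gripper_force: 30.0
t 28.9 at [459.  -46.9 228.8] w 19.8 f [ 1.8 -0.7 -1.3]
(np.float64(444.71854968324624), np.float64(-46.09507461945681), np.float64(214.0283676204814)) dp [-0.0115 -0.0006  0.017 ] rot [-0.1 -1.1  0.2]
(np.float64(432.63924223342156), np.float64(-45.88368673908488), np.float64(197.4657510697985)) dp [-0.0087 -0.      0.0186] rot [ 0. -1.  0.]
(np.float64(422.5534454734918), np.float64(-45.707185295786104), np.float64(179.7376434588491)) dp [-0.0062 -0.      0.0194] rot [-0. -1.  0.]
(np.float64(415.0026862737214), np.float64(-45.575047009790126), np.float64(163.29157974383227)) dp [-0.0037 -0.      0.0177] rot [ 0. -2.  0.]
```

```bash
python3 -m handwheel '{"dp":[[-0.004,0,0.007],[-0.008,0,0.014],[-0.012,0,0.021],[-0.016,0,0.028],[-0.02,0,0.035]],"angular":[[0,-0.4,0],[0,-0.8,0],[0,-1.2,0],[0,-1.6,0],[0,-2,0]],"fingers":[1,1,1,1,1]}'
python3 - <<'E'
from h import *
hookplan((.5,13),(.4,15),(.3,16),(.2,18))
c=r.get_calibration('side');p,d=r.read_camera('side');hsv=cv2.cvtColor(p,cv2.COLOR_RGB2HSV)
u,v=pix(c,[.571,-.03,.191]);print('pred ring',u,v)
cv2.imwrite('pics/s6.png',cv2.resize(p[100:250,270:470,::-1],None,fx=3,fy=3))
E
```

```text
time: 29.45
eef_pos: [0.4335, -0.0464, 0.1976]
orientation: [-0.002, 0.995, -0.007, -0.103]
ft_force: [0.1, 0.1, -1.6]
gripper_width: 0.0199
gripper_force: 30.0
t 29.4 at [433.5 -46.4 197.6] w 19.9 f [ 0.1  0.1 -1.6]
(np.float64(422.5534454734918), np.float64(-45.707185295786104), np.float64(179.7376434588491)) dp [-0.0071 -0.0005  0.0197] rot [-0.1 -1.1  0.2]
(np.float64(415.0026862737214), np.float64(-45.575047009790126), np.float64(163.29157974383227)) dp [-0.0037 -0.      0.0177] rot [ 0. -2.  0.]
(np.float64(409.2352491365759), np.float64(-45.474116859890074), np.float64(143.83125590222457)) dp [-0.0005 -0.      0.0203] rot [ 0. -1.  0.]
(np.float64(406.2657045254937), np.float64(-45.42214982919614), np.float64(126.05111080266335)) dp [ 0.002  -0.      0.0179] rot [ 0. -2. -0.]
pred ring 331.9760865214834 158.24459218020843
```

View pics/s6.png

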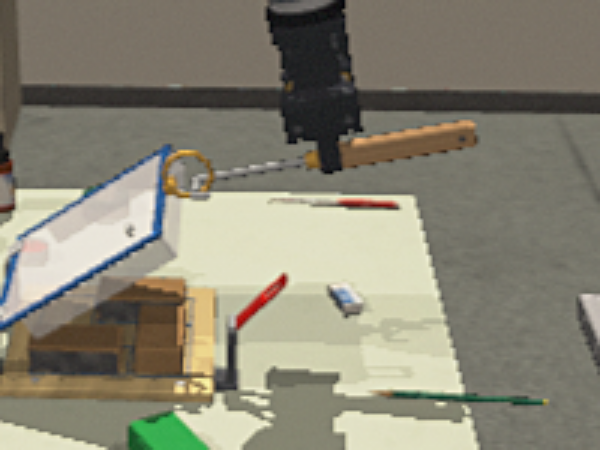

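The ring is at (188,172) and follows exactly as predicted. I continue.

```bash
python3 -m handwheel '{"dp":[[-0.003,0,0.007],[-0.006,0,0.015],[-0.008,0,0.022],[-0.01,0,0.03],[-0.0115,0,0.037]],"angular":[[0,-0.6,0],[0,-1.2,0],[0,-1.8,0],[0,-2.4,0],[0,-3,0]],"fingers":[1,1,1,1,1]}'
python3 -c "
from h import *
hookplan((.3,16),(.2,18),(.1,19),(0,20))"
```

```text
time: 30.0
eef_pos: [0.4146, -0.0461, 0.1636]
orientation: [-0.002, 0.992, -0.007, -0.13]
ft_force: [1.2, -0.5, -1.0]
gripper_width: 0.0199
gripper_force: 30.0
t 30.0 at [414.6 -46.1 163.6] w 19.9 f [ 1.2 -0.5 -1. ]
(np.float64(409.2352491365759), np.float64(-45.474116859890074), np.float64(143.83125590222457)) dp [-0.0001 -0.0005  0.0204] rot [-0.1 -1.1  0.2]
(np.float64(406.2657045254937), np.float64(-45.42214982919614), np.float64(126.05111080266335)) dp [ 0.002  -0.      0.0179] rot [ 0. -2. -0.]
(np.float64(405.0642453416491), np.float64(-45.40112429347886), np.float64(105.7175734773838)) dp [ 0.0051 -0.      0.0197] rot [-0. -1. -0.]
(np.float64(406.1641055304406), np.float64(-45.42037184678271), np.float64(85.28709780937533)) dp [0.0077 0.     0.019 ] rot [ 0. -1.  0.]
```

```bash
python3 -m handwheel '{"dp":[[0,0,0.007],[0,0,0.015],[0.0005,0,0.022],[0.001,0,0.03],[0.0015,0,0.038]],"angular":[[0,-0.6,0],[0,-1.2,0],[0,-1.8,0],[0,-2.4,0],[0,-3,0]],"fingers":[1,1,1,1,1]}'
python3 - <<'E'
from h import *
hookplan((.1,19),(0,20),(-.06,20))
c=r.get_calibration('side');p,d=r.read_camera('side');W=cloud(p,d,c);hsv=cv2.cvtColor(p,cv2.COLOR_RGB2HSV)
for th in(0,.2):
    u,v=map(int,pix(c,[.758-.226*np.cos(th),-.03,.062+.226*np.sin(th)]));m=(hsv[...,0]>14)&(hsv[...,0]<28)&(hsv[...,1]>150);mm=np.zeros_like(m);mm[v-12:v+12,u-12:u+12]=1
    print(th,u,v,[ (x.min(),x.max()) for x in np.nonzero(m&mm) if len(x)],(m&mm).sum())
E
```

```text
time: 30.5
eef_pos: [0.4068, -0.046, 0.1264]
orientation: [-0.002, 0.988, -0.007, -0.155]
ft_force: [0.1, 0.4, -0.0]
gripper_width: 0.0198
gripper_force: 30.0
t 30.5 at [406.8 -46.  126.4] w 19.8 f [ 0.1  0.4 -0. ]
(np.float64(405.0642453416491), np.float64(-45.40112429347886), np.float64(105.7175734773838)) dp [ 0.0047 -0.0005  0.0203] rot [-0.1 -1.1  0.2]
(np.float64(406.1641055304406), np.float64(-45.42037184678271), np.float64(85.28709780937533)) dp [0.0077 0.     0.019 ] rot [ 0. -1.  0.]
(np.float64(407.5302076087556), np.float64(-45.444278633153225), np.float64(71.760424785928)) dp [0.0059 0.     0.0122] rot [0. 0. 0.]
0 344 197 [(np.int64(185), np.int64(190)), (np.int64(336), np.int64(351))] 16
0.2 343 184 [(np.int64(177), np.int64(190)), (np.int64(336), np.int64(352))] 42
```

```bash
python3 -m handwheel '{"dp":[[0.001,0,0.008],[0.003,0,0.016],[0.005,0,0.024],[0.0085,0,0.032],[0.0125,0,0.039]],"angular":[[0,-0.4,0],[0,-0.8,0],[0,-1.2,0],[0,-1.6,0],[0,-2,0]],"fingers":[1,1,1,1,1]}'
python3 -m handwheel '{"dp":[[0.001,0,0.003],[0.002,0,0.006],[0.003,0,0.009],[0.003,0,0.009]],"angular":[[0,0,0],[0,0,0],[0,0,0],[0,0,0]],"fingers":[1,1,1,1]}'
python3 - <<'E'
from h import *
hookplan((0,20),(-.06,20))
c=r.get_calibration('scene');p,d=r.read_camera('scene');W=cloud(p,d,c)
z=W[...,2];m=(W[...,0]>.57)&(W[...,0]<.74)&(W[...,1]>-.12)&(W[...,1]<.05)&(z>.05)&(z<.2)
P=W[m];print(len(P)); 
A=np.c_[P[:,:2],np.ones(len(P))]; k=np.linalg.lstsq(A,P[:,2],rcond=None)[0]; print('plane',k, np.median(P[:,2]))
E
```

```text
time: 31.05
eef_pos: [0.4061, -0.0458, 0.0854]
orientation: [-0.002, 0.985, -0.007, -0.173]
ft_force: [-0.5, -1.1, 1.8]
gripper_width: 0.0195
gripper_force: 30.0
time: 31.45
eef_pos: [0.4056, -0.0458, 0.0765]
orientation: [-0.002, 0.985, -0.007, -0.173]
ft_force: [-3.2, -0.3, 2.0]
gripper_width: 0.0197
gripper_force: 30.0
t 31.4 at [405.6 -45.8  76.5] w 19.7 f [-3.2 -0.3  2. ]
(np.float64(406.1641055304406), np.float64(-45.42037184678271), np.float64(85.28709780937533)) dp [-0.0025 -0.0004 -0.0084] rot [-0.1 -0.1  0.2]
(np.float64(407.5302076087556), np.float64(-45.444278633153225), np.float64(71.760424785928)) dp [0.0059 0.     0.0122] rot [0. 0. 0.]
2426
plane [0.00105761 0.0007499  0.06515809] 0.06580659188383808
```

The cover plane is level with a slope of 0.001, so it is shut. I centre the hook in the ring and draw it out sideways.

```bash
python3 -m handwheel '{"dp":[[0,0,-0.004],[0,0,-0.008],[0.001,0,-0.012],[0.001,0,-0.015],[0.001,0,-0.015]],"angular":[[0,0,0],[0,0,0],[0,0,0],[0,0,0],[0,0,0]],"fingers":[1,1,1,1,1]}'
python3 -c "
from h import *
p,d=r.read_camera('side');q=cv2.resize(p[170:240,290:400,::-1],None,fx=6,fy=6,interpolation=cv2.INTER_CUBIC);cv2.imwrite('pics/s7.png',q)"
```

```text
time: 32.0
eef_pos: [0.4131, -0.0459, 0.0909]
orientation: [-0.002, 0.985, -0.007, -0.172]
ft_force: [1.1, 0.7, -1.0]
gripper_width: 0.0197
gripper_force: 30.0
```

View pics/s7.png

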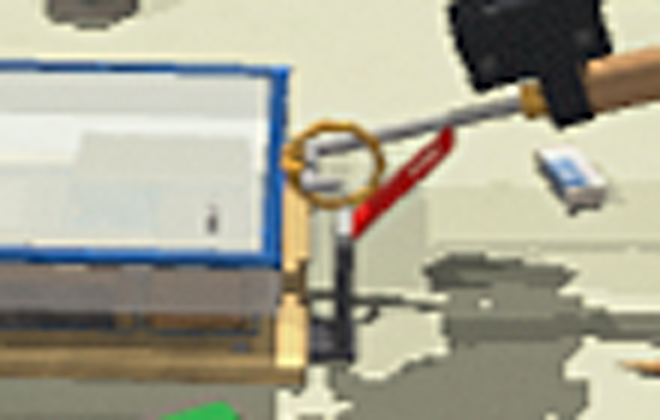

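The lip at (330,186) and the arm at (312,168) sit within the ring centred on (335,165), about 4 mm too far in. I shift back 4 mm and withdraw.

```bash
python3 -m handwheel '{"dp":[[-0.004,0,0.001],[-0.004,0.01,0.001],[-0.004,0.02,0.001],[-0.004,0.03,0.001],[-0.004,0.04,0.001]],"angular":[[0,0,0],[0,0,0],[0,0,0],[0,0,0],[0,0,0]],"fingers":[1,1,1,1,1]}'
python3 -m handwheel '{"dp":[[0,0.01,0],[0,0.02,0],[0,0.03,0],[0,0.05,0],[0,0.08,0]],"angular":[[0,0,0],[0,0,0],[0,0,0],[0,0,0],[0,0,0]],"fingers":[1,1,1,1,1]}'
python3 - <<'E'
from h import *
c=r.get_calibration('scene');p,d=r.read_camera('scene');W=cloud(p,d,c)
z=W[...,2];m=(W[...,0]>.57)&(W[...,0]<.74)&(W[...,1]>-.12)&(W[...,1]<.05)&(z>.05)&(z<.2)
P=W[m]; A=np.c_[P[:,:2],np.ones(len(P))]; print('plane',np.linalg.lstsq(A,P[:,2],rcond=None)[0], np.median(P[:,2]))
plan((430,-280,150,-88),(538,-280,120,-88),(538,-280,4,-88))
E
```

```text
time: 32.55
eef_pos: [0.4076, -0.0872, 0.0908]
orientation: [-0.002, 0.985, -0.008, -0.172]
ft_force: [-0.2, -1.0, -2.0]
gripper_width: 0.0196
gripper_force: 30.0
time: 33.05
eef_pos: [0.4068, -0.1656, 0.0905]
orientation: [-0.003, 0.985, -0.006, -0.172]
ft_force: [0.9, -0.6, -1.6]
gripper_width: 0.0199
gripper_force: 30.0
plane [-0.00060507  0.00490725  0.06672239] 0.06591635665752729
t 33.1 at [ 406.  -172.3   91.2] w 19.8 f [-1.4 -5.3 -1.2]
(430, -280, 150) dp [ 0.0046  0.1074 -0.0639] rot [-0.4 19.8 -3. ]
(538, -280, 120) dp [0.1079 0.0038 0.03  ] rot [0. 0. 0.]
(538, -280, 4) dp [0.    0.    0.116] rot [0. 0. 0.]
```

```bash
python3 -m handwheel '{"dp":[[0.001,0.02,-0.02],[0.002,0.04,-0.04],[0.003,0.065,-0.06],[0.004,0.09,-0.063],[0.004,0.107,-0.063]],"angular":[[0,4,0],[0,8,0],[0,12,0],[0,16,0],[0,19.8,0]],"fingers":[1,1,1,1,1]}' >/dev/null
python3 -m handwheel '{"dp":[[0.022,0,0.0],[0.044,0,0.01],[0.066,0,0.015],[0.088,0,0.02],[0.108,0,0.02]],"angular":[[0,0,0],[0,0,0],[0,0,0],[0,0,0],[0,0,0]],"fingers":[1,1,1,1,1]}'
python3 - <<'E'
from h import *
c=r.get_calibration('scene');p,d=r.read_camera('scene');W=cloud(p,d,c); hsv=cv2.cvtColor(p,cv2.COLOR_RGB2HSV)
m=(hsv[...,0]>10)&(hsv[...,0]<22)&(hsv[...,1]>100)&(W[...,1]<-.23)&(W[...,1]>-.35)&(W[...,2]>.06)&(W[...,0]>.35)&(W[...,0]<.6)
P=W[m]; print(len(P),P.min(0),P.max(0),'slope',np.polyfit(P[:,0],P[:,2],1))
plan((538,-278,4,-88))
E
```

```text
time: 34.1
eef_pos: [0.5382, -0.2749, 0.1273]
orientation: [-0.001, 1.0, -0.007, -0.001]
ft_force: [-0.2, -1.4, -1.4]
gripper_width: 0.0197
gripper_force: 30.0
693 [ 0.39841375 -0.32132246  0.1194169 ] [ 0.56341357 -0.23088183  0.25159397] slope [ 0.39979723 -0.03803317]
t 34.1 at [ 542.1 -274.3  127.8] w 19.8 f [ 4.3  0.2 -0.3]
(538, -278, 4) dp [-0.0042  0.0039  0.1238] rot [-0.1 -0.1 -2.7]
```

```bash
python3 -m handwheel '{"dp":[[-0.003,0.003,0.03],[-0.003,0.003,0.06],[-0.003,0.003,0.085],[-0.003,0.003,0.1],[-0.003,0.003,0.105]],"angular":[[0,0,0],[0,0,0],[0,0,0],[0,0,0],[0,0,0]],"fingers":[1,1,1,1,1]}'
python3 - <<'E'
from h import *
c=r.get_calibration('scene');p,d=r.read_camera('scene');W=cloud(p,d,c); hsv=cv2.cvtColor(p,cv2.COLOR_RGB2HSV)
m=(hsv[...,0]>10)&(hsv[...,0]<22)&(hsv[...,1]>100)&(W[...,1]<-.25)&(W[...,1]>-.31)&(W[...,2]>.02)&(W[...,2]<.07)&(W[...,0]>.38)&(W[...,0]<.51)
P=W[m]
for a in np.arange(.38,.51,.02):
    q=P[(P[:,0]>=a)&(P[:,0]<a+.02)]
    if len(q)>3: print(round(a+.01,2),np.percentile(q[:,2],90).round(4),len(q))
plan((538,-278,4,-88))
E
```

```text
time: 34.65
eef_pos: [0.5336, -0.2775, 0.0218]
orientation: [-0.001, 1.0, -0.007, -0.002]
ft_force: [0.8, 0.1, -1.9]
gripper_width: 0.0197
gripper_force: 30.0
0.39 0.0334 30
0.41 0.0357 75
0.43 0.0363 72
0.45 0.0376 69
0.47 0.0395 69
0.49 0.04 71
0.51 0.0413 32
t 34.7 at [ 534.  -277.6   22.2] w 19.8 f [ 0.7 -0.8 -0.9]
(538, -278, 4) dp [0.004  0.0004 0.0181] rot [-0.1  0.1 -2.9]
```

```bash
python3 -m handwheel '{"dp":[[0,0,0.005],[0,0,0.01],[0.001,0,0.014],[0.001,0,0.017],[0.001,0,0.017]],"angular":[[0,-2,0],[0,-3.5,0],[0,-3.5,0],[0,-3.5,0],[0,-3.5,0]],"fingers":[1,1,1,1,1]}'
python3 -m handwheel '{"dp":[[0,0,0],[0,0,0],[0,0,0],[0,0,0],[0,0,0]],"angular":[[0,0,0],[0,0,0],[0,0,0],[0,0,0],[0,0,0]],"fingers":[0.3,0,-0.4,-0.7,-1]}'
python3 -m handwheel '{"dp":[[0,0,0],[0,0,-0.04],[0,0,-0.08],[0,0,-0.12],[0,0,-0.16]],"angular":[[0,0,0],[0,1,0],[0,2,0],[0,3.5,0],[0,3.5,0]],"fingers":[-1,-1,-1,-1,-1]}'
python3 - <<'E'
from h import *
for n in('scene','side'):
    c=r.get_calibration(n);p,d=r.read_camera(n);W=cloud(p,d,c);hsv=cv2.cvtColor(p,cv2.COLOR_RGB2HSV)
    m=(W[...,2]>.015)&(W[...,2]<.06)&(W[...,0]<.6)&(W[...,0]>.35)&(W[...,1]<-.22)&(W[...,1]>-.33)
    k,l,s,ce=cv2.connectedComponentsWithStats(m.astype(np.uint8)); i=1+s[1:,4].argmax(); P=W[l==i]
    print(n,cv2.minAreaRect((P[:,:2]*1000).astype(np.float32)),np.percentile(P[:,2],[5,50,95]).round(3))
    b=(hsv[...,1]>150)&((hsv[...,0]<8)|(hsv[...,0]>172))&(W[...,0]>.44)&(W[...,0]<.62)&(abs(W[...,1]-.033)<.03)
    P=W[b];print('latch',len(P),P.min(0).round(3),P.max(0).round(3), P[:,1].mean(), P[P[:,2].argmax()])
    for q in [(.402,-.132),(.747,-.22),(.671,-.346)]: pass
plan((470,30,180,-90))
E
```

```text
time: 35.2
eef_pos: [0.5356, -0.2776, 0.0061]
orientation: [-0.001, 0.999, -0.007, -0.031]
ft_force: [-0.4, 0.7, -1.9]
gripper_width: 0.0199
gripper_force: 30.0
time: 35.7
eef_pos: [0.536, -0.2777, 0.0064]
orientation: [-0.001, 0.999, -0.007, -0.031]
ft_force: [-0.9, -0.2, 0.2]
gripper_width: 0.0578
gripper_force: 0.0
time: 36.2
eef_pos: [0.5449, -0.2783, 0.1675]
orientation: [-0.001, 1.0, -0.008, -0.0]
ft_force: [0.1, -0.3, -0.1]
gripper_width: 0.0877
gripper_force: 0.0
scene ((485.40625, -276.60028076171875), (20.92209243774414, 179.08216857910156), 89.16300964355469) [0.017 0.023 0.026]
latch 47 [0.475 0.022 0.07 ] [0.52  0.043 0.121] 0.031485743915597796 [0.47603169 0.02980362 0.12060888]
side ((481.3017883300781, -273.48773193359375), (28.021270751953125, 164.8380126953125), 89.07665252685547) [0.016 0.022 0.027]
latch 52 [0.479 0.028 0.072] [0.52  0.049 0.117] 0.039227315483094674 [0.47858393 0.03335739 0.11689216]
t 36.3 at [ 548.8 -280.2  171.6] w 88.2 f [ 1.  -0.8 -0.2]
(470, 30, 180) dp [-0.0834 -0.3089 -0.0096] rot [ 0.1 -0.5 -0.9]
```

The pole lies flat at its old place. Now the latch: its free end is at (477,33,120) mm and its pivot near (528,35,66) mm.

```bash
python3 -m handwheel '{"dp":[[-0.02,-0.04,-0.008],[-0.04,-0.08,-0.016],[-0.06,-0.12,-0.024],[-0.08,-0.16,-0.028],[-0.1,-0.2,-0.028]],"angular":[[0,0,0],[0,0,0],[0,0,0],[0,0,0],[0,0,0]],"fingers":[1,1,1,1,1]}' >/dev/null
python3 -m handwheel '{"dp":[[0,-0.03,0],[0,-0.06,0],[0,-0.09,0],[0,-0.11,0],[0,-0.11,0]],"angular":[[0,0,0],[0,0,0],[0,0,0],[0,0,0],[0,0,0]],"fingers":[1,1,1,1,1]}' 
python3 -c "
from h import *
plan((438,34,96,-91),(560,34,96,-91))"
```

```text
time: 37.3
eef_pos: [0.4501, 0.0361, 0.194]
orientation: [-0.001, 1.0, -0.005, -0.001]
ft_force: [0.8, -0.7, -0.2]
gripper_width: 0.01
gripper_force: 0.0
t 37.3 at [450.1  36.1 194. ] w 10.0 f [ 0.8 -0.7 -0.2]
(438, 34, 96) dp [-0.0119  0.0025  0.0981] rot [-0.1  0.1  0.4]
(560, 34, 96) dp [ 0.122  -0.0021  0.    ] rot [0. 0. 0.]
```

```bash
python3 -m handwheel '{"dp":[[-0.012,0.002,0.01],[-0.012,0.002,0.04],[-0.012,0.002,0.07],[-0.012,0.002,0.098],[-0.012,0.002,0.098]],"angular":[[0,0,0],[0,0,0],[0,0,0],[0,0,0],[0,0,0]],"fingers":[1,1,1,1,1]}'
python3 -m handwheel '{"dp":[[0.012,0,0],[0.025,0,0],[0.037,0,0],[0.05,0,0],[0.06,0,0]],"angular":[[0,0,0],[0,0,0],[0,0,0],[0,0,0],[0,0,0]],"fingers":[1,1,1,1,1]}'
python3 -m handwheel '{"dp":[[0.012,0,0],[0.025,0,0],[0.037,0,0],[0.05,0,0],[0.062,0,0]],"angular":[[0,0,0],[0,0,0],[0,0,0],[0,0,0],[0,0,0]],"fingers":[1,1,1,1,1]}'
python3 -m handwheel '{"dp":[[0,0,-0.04],[-0.02,0,-0.08],[-0.06,0,-0.12],[-0.1,0,-0.12],[-0.1,0,-0.12]],"angular":[[0,0,0],[0,0,0],[0,0,0],[0,0,0],[0,0,0]],"fingers":[1,1,1,1,1]}'
python3 -m handwheel '{"dp":[[0,0,0],[0,0,0],[0,0,0],[0,0,0],[0,0,0]],"angular":[[0,0,0],[0,0,0],[0,0,0],[0,0,0],[0,0,0]],"fingers":[1,1,1,1,1]}' >/dev/null
python3 - <<'E'
from h import *
for n in('scene','side'):
    c=r.get_calibration(n);p,d=r.read_camera(n);W=cloud(p,d,c);hsv=cv2.cvtColor(p,cv2.COLOR_RGB2HSV)
    b=(hsv[...,1]>150)&((hsv[...,0]<8)|(hsv[...,0]>172))&(W[...,0]>.44)&(W[...,0]<.65)&(abs(W[...,1]-.033)<.03)
    P=W[b];print(n,'latch',len(P),P.min(0).round(3),P.max(0).round(3) if len(P) else 0)
    cv2.imwrite(f'pics/{n}9.png',p[:,:,::-1])
A=cv2.imread('pics/scene9.png')[100:330,250:450];B=cv2.imread('pics/side9.png')[140:270,250:450]
A=cv2.resize(A,None,fx=2,fy=2);B=cv2.resize(B,None,fx=2,fy=2);B=cv2.copyMakeBorder(B,0,len(A)-len(B),0,0,0)
cv2.imwrite('pics/fin.png',np.hstack([A,B]))
E
```

```text
time: 37.8
eef_pos: [0.4357, 0.03, 0.0941]
orientation: [0.0, 1.0, -0.008, -0.003]
ft_force: [0.5, -0.2, 0.1]
gripper_width: 0.0007
gripper_force: 0.0
time: 38.3
eef_pos: [0.5007, 0.0307, 0.0978]
orientation: [-0.001, 1.0, -0.007, 0.001]
ft_force: [-0.5, -0.6, 0.3]
gripper_width: 0.0007
gripper_force: 0.1
time: 38.8
eef_pos: [0.5616, 0.0298, 0.0969]
orientation: [-0.001, 1.0, -0.007, -0.0]
ft_force: [0.4, 0.7, -0.6]
gripper_width: 0.0009
gripper_force: 0.0
time: 39.3
eef_pos: [0.4557, 0.0308, 0.2171]
orientation: [-0.002, 1.0, -0.008, -0.002]
ft_force: [0.3, 0.1, -0.1]
gripper_width: 0.0005
gripper_force: 0.0
scene latch 97 [0.528 0.023 0.012] [0.596 0.062 0.074]
side latch 92 [0.528 0.021 0.065] [0.595 0.05  0.075]
```

View pics/fin.png

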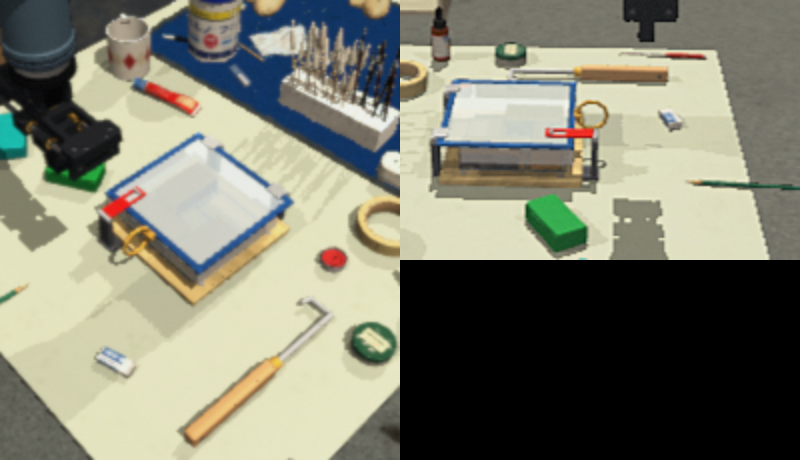

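Final view: the cover is shut, the red latch lies over it at (124,203), and the pole is flat at (260,370). Bystanders look undisturbed. I check the latch's slope once more and hand in.

```bash
python3 -m handwheel '{"dp":[[0,0,0],[0,0,0],[0,0,0],[0,0,0],[0,0,0]],"angular":[[0,0,0],[0,0,0],[0,0,0],[0,0,0],[0,0,0]],"fingers":[1,1,1,1,1]}' >/dev/null
python3 - <<'E'
from h import *
for n in('scene','side'):
    c=r.get_calibration(n);p,d=r.read_camera(n);W=cloud(p,d,c);hsv=cv2.cvtColor(p,cv2.COLOR_RGB2HSV)
    b=(hsv[...,1]>150)&((hsv[...,0]<8)|(hsv[...,0]>172))&(W[...,0]>.5)&(W[...,0]<.62)&(abs(W[...,1]-.033)<.03)&(W[...,2]>.06)
    P=W[b];print(n,np.polyfit(P[:,0],P[:,2],1))
    for nm,x,y in(('eraser',.402,-.132),('tea',.747,-.22),('tin',.671,-.347)):
        m=(abs(W[...,0]-x)<.05)&(abs(W[...,1]-y)<.04)&(W[...,2]>.007)&(W[...,2]<.03); print(nm,W[m].mean(0).round(3))
E
```

```text
scene [-0.00054077  0.07068323]
eraser [ 0.401 -0.132  0.011]
tea [ 0.747 -0.22   0.011]
tin [ 0.669 -0.348  0.02 ]
side [-0.01908849  0.08128082]
eraser [ 0.404 -0.126  0.012]
tea [ 0.751 -0.235  0.016]
tin [ 0.674 -0.338  0.019]
```

```bash
python3 -c "
from workcell import r
print(r.sign_off())"
```

```text
the job is handed in; nothing more can be done
None
```

I handed the job in with the three cork blocks in outlines 0, 1 and 3, the cover shut, the latch level over its staple and the pole flat on the table well clear of the station; I did not re-measure the blocks after the cover closed, and the hand-in returned no verdict.

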